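# Fetch the square-headed press die from the slide-lid case

## Robot

A 7-joint arm with a two-finger parallel gripper is mounted at the origin on a cart in front of the work surface, level with it; the furniture and walls round the work are solid. World frame = base frame: x ahead of the robot, y to its left, z up, the work surface at z = 0. Lengths are in m, angles in degrees, forces in N, time in s.
With the tool pointing down it reaches from about 0.35 to 0.775 m from the base axis. Payload 3.1 kg.
Tool frame: the origin (TCP) lies midway between the tips of the shut fingers; the grasp point (between the pads) lies 19 mm behind it; x points along the fingers, y is the direction in which the jaws open and shut, and the axes are right-handed (so a half turn about x gives the same grasp; the last joint's range is limited). The gripper opens to 85 mm and grips with 20 to 120 N. Pads are 22 mm wide; open, the fingers measure 114 mm over their backs; the gripper's body (76 mm by 85 mm) begins 54 mm behind the grasp point. The pads swing forward as they close: fully open they stand 13 mm farther back than shut.
Start: joints at [64.188, 17.813, 0.802, 86.603, -0.252, 75.585, -1.558], TCP at [0.219, -0.505, 0.231] pointing down, gripper open.
Joint ranges: [-154.91, 154.91], [-16.99, 109.72], [-72.82, 74.43], [7.12, 147.25], [-82.49, 262.49], [11.32, 116.49], [-174.64, 174.64]. Speed limits (degrees/s): [159.86, 159.86, 180, 180, 180, 180, 180].

## Interface

Orientations are given as a 3x3 rotation matrix whose columns are the frame's x, y, z axes.
In Python, from rig import env gives the robot as it stands.
- The arm moves only by the shell command python3 -m crank 'ROWS' [FORCE]. ROWS is JSON, one flat list of numbers, 7 for each row, row after row: the turn, a rotation vector about the tool's x, y, z in rad, then the shift along the tool's x, y, z in mm, then the opening, from -1 (shut) to 1 (fully open), so that 0 is half open. In form: [rx, ry, rz, tx, ty, tz, grip, rx, ry, rz, tx, ty, tz, grip, ...]. A call has 1 to 10 rows; each row is the pose to reach, as a shift and turn from the pose commanded when the call began, along the tool's axes at that moment; what a row does not reach only later rows make up. A row lasts 1/8 s, in which the tool goes at most 62.5 mm and 10.7 degrees, less where a joint would pass 70% of its speed; a pose out of reach is approached as far as the arm can. A call with a gripper value outside its range is refused whole. The fingers move at their own pace and stop on an object; FORCE is the grip in N (left out, the last holds). Time passes only in rows, so rows that repeat a pose let the fingers close. It gives the time, the measured TCP pose, the force and the opening at its end, in the units of the state.
- env.get_obs(): the state, without advancing time (a new reading comes with each control period).
- env.read_camera(name): name is "scene" or "side" or "wrist"; returns the picture (420x560x3 uint8, blue, green, red); there is no depth.
- env.camera_info(name): a dict with "intrinsics" (3x3 intrinsics, pixels), "dist_coeffs" ([k1, k2, p1, p2, k3] as OpenCV has them; the pictures are not rectified), "extrinsics" (4x4, takes a point from camera to world coordinates). Camera axes: x right, y down, z forward; pixel columns grow to the right and rows downward; lengths in m; the calibration is good to about 2 mm. A picture is of the moment at which its call begins: read the wrist's pose just before it. camera_info takes no time and is no camera call; for the wrist camera it gives the pose at the moment of the call.
- env.job_done(): hands the job in, once; it reports no verdict.
The state is a dict: "t": time; "joint_pos": joint angles; "qvel": joint speeds; "joint_torque": joint torques, N m; "eef_pos": TCP position; "orientation": TCP orientation; "ft_force": force on the tool from outside, world axes, zero at the start; "ft_torque": the same for the moment, N m; "opening": opening from 0.0 (shut) to 1.0 (fully open).
Only numpy, scipy, OpenCV 4.12 (cv2) and the standard library are available. Lean on these libraries where they do the work, as an engineer would, in place of code of your own. Each camera call takes 0.05 s, during which the arm holds its last target.

## Task

Get the square-headed die ready for the hand press. First take the bottle off the wooden case's flat cover and stand it upright on the bench; then press down on the cover, which has no handle, and drag it back out of the case's front until it is fully open. Pull the square-headed die straight up out of its tight hole and stand it upright, head up, fully on the oval felt pad; leave the other two dies seated in their holes and do not disturb the other things on the bench.

Things in the scene. Friction and masses are not known exactly. Their poses are not given: they have to be found in the camera images.
- case: Light wooden case, fixed, 220 (its x) x 180 (its y) x 97 mm high. Origin: centre of its underside, on the bench. Its -x end is the front, roughly towards the robot; the cover slides out over the front wall along the case's -x. Side and rear walls are 10 mm thick; lips on the side walls reach 13 mm in from the outer faces over the cover's edges; wall and lip tops are 7 mm above the cover.
- cover (a joint): Slide of the flat dark wooden cover (210 x 156 x 6 mm, no handle) along the case's -x, m: 0 shut, 0.130 fully open at its stop; starts nearly shut, stays where it is left, takes 2 to 4 N to move. Upper face 90 mm above the bench. Fully open it uncovers the inside from case x = -30 mm to the rear wall's inner face at +100 mm and hangs out 130 mm in front.
- cover_rear (a point): Point on the cover's upper face, on its middle line, 40 mm ahead of its rear edge (at case x = +60 mm, z = 90 mm when shut); travels with the cover.
- holes (a point): Centre of the middle hole's mouth, on the top of the grey insert inside the case, 38 mm above the bench. Three holes in a row across the case: case x = +35 mm, y = -50, 0, +50 mm; which die is in which varies. In each, two sprung rubber strips (+y and -y sides) grip the shank 28 mm deep: pulling a die straight up takes 4 to 12 N.
- die_square_mid (a point): Die to fetch: square head 30 x 30 mm, flats along its own x and y (up to 0.3 rad off the case's axes). Steel, 66 mm tall, 150 g: round 24 mm shank with flat foot below, head is the top 25 mm. The point is on its axis, 33 mm above the foot; z axis up. Seated: foot 10 mm above the bench, point at 43 mm, head from 51 to 76 mm.
- die_round_mid (a point): The die with the wide round head, 30 mm across; stays in its hole. Steel, 66 mm tall, 150 g: round 24 mm shank with flat foot below, head is the top 25 mm. The point is on its axis, 33 mm above the foot; z axis up. Seated: foot 10 mm above the bench, point at 43 mm, head from 51 to 76 mm.
- die_slim_mid (a point): The die with the slim round head, 18 mm across; stays in its hole. Steel, 66 mm tall, 150 g: round 24 mm shank with flat foot below, head is the top 25 mm. The point is on its axis, 33 mm above the foot; z axis up. Seated: foot 10 mm above the bench, point at 43 mm, head from 51 to 76 mm.
- bottle_mid (a point): Small cream bottle with a black cap, 34 mm across and 86 mm tall, 90 g; stands upright on the cover at the start. The point is on its axis, half-way up (43 mm above its foot).
- pad: Oval cream felt pad, fixed flat on the bench, 52 mm (its x) by 84 mm (its y) by 8 mm thick. Origin: centre of its underside, at bench height.
- post (a point): Foot of an upright steel shelf post, 42 mm square on an 85 mm square foot plate, far taller than the arm's work; fixed. From 20 mm behind its middle backwards a shelf hangs over the bench, its underside 450 mm up: keep the wrist clear of both.
- press_side (a point): Left edge of the tall green hand press, at bench height, near its far end (the press runs from 50 mm beyond this point to 250 mm nearer the robot, all of it to the right of this point): keep the arm to the left of it.
- glue_tin: Bystander: white round tin with a flat blue strip at its side, 67 mm across, 59 mm high, loose on the bench. Origin: centre of its underside.
- dropper: Bystander: small white bottle with a blue cap, 29 mm across, 74 mm high, loose on the bench. Origin: centre of its underside.
- hex_key: Bystander: dark L-shaped key lying flat, 29 mm (its x) by 83 mm (its y) by 5 mm, loose on the bench. Origin: centre of its underside.
There are look-alikes about, which are no part of the job. Several things have the shape of the pad; the one meant has the colours described above. Leave any yellow look-alike of the part that bears bottle_mid alone.

How it is judged (in metres and radians):
On the way, in this order (a step that is already met when the one before it is completed fails the run):
1. the bottle stands upright on the bench, let go, with the cover still nearly shut (height (world z) of bottle_mid between 0.038 and 0.048 m and angle between bottle_mid's own z axis and vertical below 0.12 rad and value of joint cover below 0.03 m and contact force between the fingers and bottle below 0.1 N and linear speed of bottle below 0.02 m/s), for 0.2 s.
2. the cover is dragged fully open (value of joint cover above 0.12 m), for 0.2 s.
3. the square-headed die is pulled clear of its hole, upright (height (world z) of die_square_mid above 0.085 m and angle between die_square_mid's own z axis and vertical below 0.6 rad), for 0.1 s.
At the end, for the whole second after the job is handed in: Square-headed die upright (0.12 rad), released, still, on the pad (axis within 23 mm of its centre along pad x, 37 mm along y); bottle upright on the bench, released, still; cover open over 115 mm; the other two dies upright, seated within 5 mm (x of die_square_mid in the frame of pad between -0.023 and 0.023 m and y of die_square_mid in the frame of pad between -0.037 and 0.037 m and height (world z) of die_square_mid between 0.036 and 0.046 m and angle between each of die_square_mid, bottle_mid's own z axis and vertical below 0.12 rad and contact force between the fingers and die_square below 0.1 N and linear speed of each of die_square, bottle below 0.02 m/s and height (world z) of bottle_mid between 0.038 and 0.048 m and contact force between the fingers and bottle below 0.1 N and value of joint cover above 0.115 m and height (world z) of die_round_mid between 0.038 and 0.048 m and angle between each of die_round_mid, die_slim_mid's own z axis and vertical below 0.15 rad and height (world z) of die_slim_mid between 0.038 and 0.048 m); the robot touches nothing.
It fails at once if a bystander (white tin, blue-capped bottle, L-shaped key) is moved by more than 30 mm (distance of any of glue_tin, dropper, hex_key from where it was at the start of the episode above 0.03 m).
It fails at once if another die is pulled up out of its hole (height (world z) of any of die_round_mid, die_slim_mid above 0.06 m).
It fails at once if the bottle is tipped over (angle between bottle_mid's own z axis and vertical above 0.9 rad).
It also fails if it takes over 64 s, if anything falls off the work surface, if the arm or the gripper's body presses on something with over 40 N, if the wrist force passes 120 N, or if a joint passes its speed limit or range.

## Working session

There is one attempt and no reset: what is moved stays moved. The work goes in short steps, Python scripts to look and compute and a shell command to move; the robot and the scene stay as the last step left them, time stands still between calls to the robot, and variables do not carry over. Pictures are saved under pics/ and viewed, and the job is handed in when it is done.

```bash
ls; mkdir -p pics; cat > h.py <<'E'
import numpy as np, cv2, sys
from rig import env
np.set_printoptions(precision=4,suppress=True)
def snap(n,f):
    i=env.camera_info(n); im=env.read_camera(n); cv2.imwrite('pics/'+f,im); return im,i
def ray(i,uv):
    K=np.array(i['intrinsics'],float);d=np.array(i['dist_coeffs'],float);T=np.array(i['extrinsics'],float)
    p=cv2.undistortPoints(np.array(uv,float).reshape(-1,1,2),K,d).reshape(-1,2)
    r=np.c_[p,np.ones(len(p))]@T[:3,:3].T
    return T[:3,3],r
def onz(i,uv,z):
    o,r=ray(i,uv); return o+r*((z-o[2])/r[:,2])[:,None]
def proj(i,P):
    K=np.array(i['intrinsics'],float);d=np.array(i['dist_coeffs'],float);T=np.linalg.inv(np.array(i['extrinsics'],float))
    return cv2.projectPoints(np.array(P,float).reshape(-1,1,3),cv2.Rodrigues(T[:3,:3])[0],T[:3,3],K,d)[0].reshape(-1,2)
E
python3 - <<'E'
from h import *
for n in ['scene','side','wrist']:
    im,i=snap(n,n+'0.png'); print(n,i)
o=env.get_obs(); print(o)
E
```

```text
pics
scene {'intrinsics': array([[445.5837,   0.    , 282.131 ],
       [  0.    , 445.5837, 201.7717],
       [  0.    ,   0.    ,   1.    ]]), 'dist_coeffs': array([-0.0991,  0.    ,  0.    ,  0.    ,  0.    ]), 'extrinsics': array([[-0.4454,  0.3873, -0.8072,  1.3065],
       [ 0.8953,  0.1923, -0.4018,  0.569 ],
       [-0.0004, -0.9017, -0.4324,  0.5505],
       [ 0.    ,  0.    ,  0.    ,  1.    ]])}
side {'intrinsics': array([[449.9188,   0.    , 273.7535],
       [  0.    , 449.9188, 207.3996],
       [  0.    ,   0.    ,   1.    ]]), 'dist_coeffs': array([-0.0515,  0.    ,  0.    ,  0.    ,  0.    ]), 'extrinsics': array([[-0.9792, -0.1307,  0.1549,  0.3717],
       [-0.2026,  0.6083, -0.7674,  0.8882],
       [ 0.0061, -0.7829, -0.6222,  0.721 ],
       [ 0.    ,  0.    ,  0.    ,  1.    ]])}
wrist {'intrinsics': array([[327.5798,   0.    , 277.9362],
       [  0.    , 327.5798, 209.2923],
       [  0.    ,   0.    ,   1.    ]]), 'dist_coeffs': array([-0.0221,  0.    ,  0.    ,  0.    ,  0.    ]), 'extrinsics': array([[ 0.3973, -0.8749, -0.277 ,  0.2877],
       [-0.9177, -0.3797, -0.1171, -0.4734],
       [-0.0027,  0.3007, -0.9537,  0.3726],
       [ 0.    ,  0.    ,  0.    ,  1.    ]])}
{'t': 0.15, 'joint_pos': array([64.1867, 17.8525,  0.7989, 86.6707, -0.2547, 75.5844, -1.5593]), 'qvel': array([ 0.035 , -0.1941,  0.0655, -0.296 , -0.017 , -0.0369,  0.0484]), 'joint_torque': array([  0.0003, -38.0271,   0.1462, -23.0849,   0.0122,   0.0096,
         0.    ]), 'eef_pos': array([ 0.2185, -0.5041,  0.2304]), 'orientation': array([[-0.0008,  0.3976, -0.9175],
       [ 0.0017, -0.9175, -0.3976],
       [-1.    , -0.0018,  0.    ]]), 'ft_force': array([0.4646, 0.0779, 0.7062]), 'ft_torque': array([ 0.0046,  0.0241, -0.0151]), 'opening': 0.9939055350586715}
```

View pics/scene0.png

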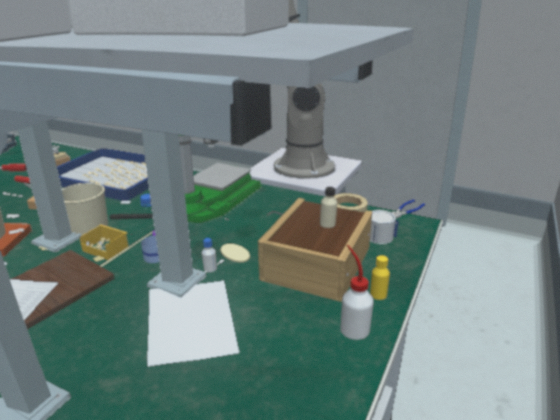

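View pics/side0.png

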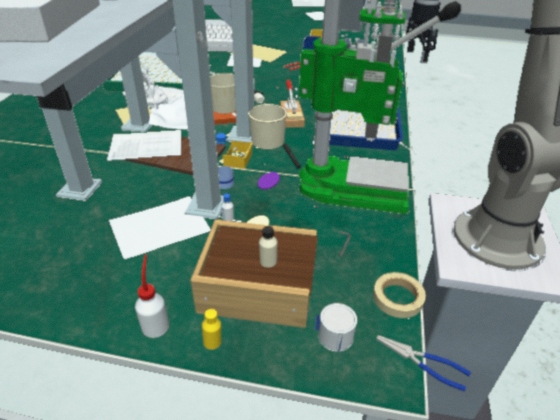

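View pics/wrist0.png

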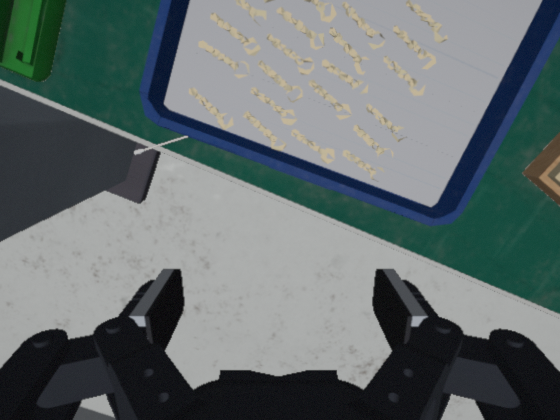

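The scene and side views show the case (scene about 315,245; side about 257,272) with the cream bottle on its cover. A cream oval is at scene (235,253), side (258,222). A purple oval is at side (268,180). I'll enlarge both to check.

```bash
python3 - <<'E'
from h import *
a=cv2.imread('pics/scene0.png');b=cv2.imread('pics/side0.png')
cv2.imwrite('pics/c1.png',cv2.resize(a[170:345,190:420],None,fx=3.4,fy=3.4,interpolation=cv2.INTER_CUBIC))
cv2.imwrite('pics/c2.png',cv2.resize(b[160:360,180:440],None,fx=3,fy=3,interpolation=cv2.INTER_CUBIC))
E
```

```text
(no output)
```

View pics/c1.png

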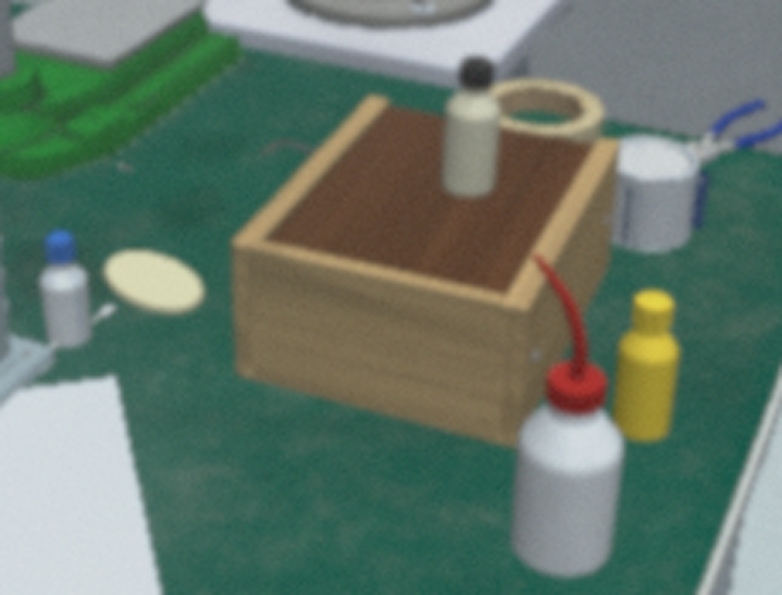

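View pics/c2.png

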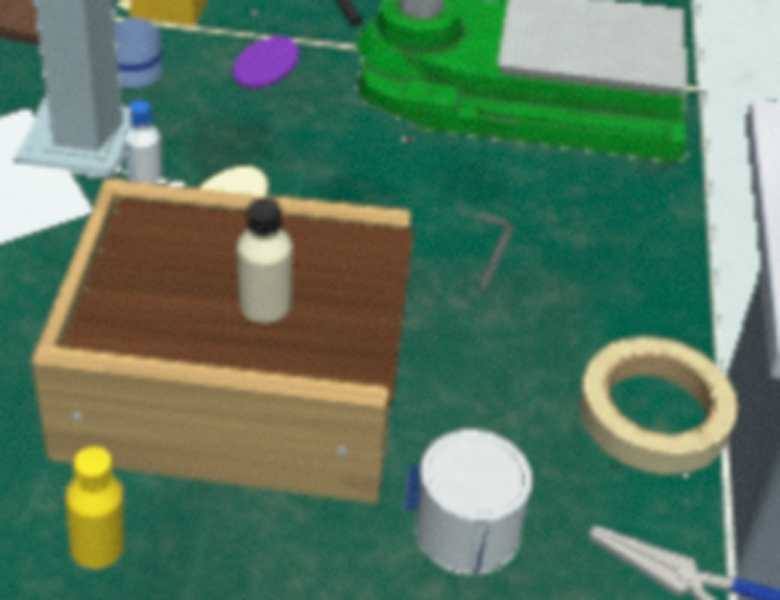

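The crops show one cream oval, at scene (235,253), beside the blue-capped dropper. The other oval is purple, at side (268,180). The cream one fits the description, so it is the pad. The cream bottle with a black cap on the cover is the target. The yellow bottle at side (211,332) is the look-alike. Next I measure positions.

```bash
cat > m1.py <<'E'
from h import *
I={n:env.camera_info(n) for n in('scene','side')}
A=lambda l:np.array(l,float)/3.4+[190,170]
B=lambda l:np.array(l,float)/3+[180,160]
print('case top RR RL FR FL scene\n',onz(I['scene'],A([(237,243),(520,303),(375,98),(620,143)]),.097)[:,:2])
print('side\n',onz(I['side'],B([(108,182),(37,355),(411,212),(388,392)]),.097)[:,:2])
print('case bottom RR RL scene',onz(I['scene'],A([(240,375),(515,440)]),0)[:,:2],'side RL FL',onz(I['side'],B([(50,458),(378,500)]),0)[:,:2])
# pad
for n,seed in(('scene',(235,253)),('side',(256,221))):
    im=cv2.imread(f'pics/{n}0.png'); 
    m=cv2.inRange(cv2.cvtColor(im,cv2.COLOR_BGR2HSV),(15,40,150),(40,255,255))
    k,lab,st,c=cv2.connectedComponentsWithStats(m)
    l=lab[seed[1],seed[0]]; print(n,l,st[l],c[l])
    ct=max(cv2.findContours((lab==l).astype(np.uint8),0,1)[0],key=len).reshape(-1,2)
    P=onz(I[n],ct,.008)[:,:2].astype(np.float32); print(cv2.fitEllipse(P*1000), cv2.minAreaRect(P*1000))
print('bottle foot scene centre',onz(I['scene'],A([(470,187)]),.09), 'cap top', onz(I['scene'],A([(476,64)]),.176))
print('bottle side',onz(I['side'],B([(265,307)]),.09),onz(I['side'],B([(263,207)]),.176))
def pt(l): return onz(I['side'],B(l),0)[:,:2]
print('tin foot',pt([(472,540)]),'top',onz(I['side'],B([(475,465)]),.059))
print('hex',pt([(482,217),(511,225),(482,288)]))
print('dropper top side',onz(I['side'],B([(141,106)]),.074),'scene',onz(I['scene'],A([(60,238)]),.074))
print('press left edge',pt([(690,155),(480,135),(365,95)]),'scene',onz(I['scene'],A([(235,60),(100,165),(0,180)]),0)[:,:2])
print('post base plate side',pt([(12,150),(108,175),(130,115)]))
print('tape',onz(I['side'],B([(660,395)]),.02),'yellow',onz(I['side'],B([(95,460)]),.08))
print('redtip',onz(I['side'],[(145,255)],.2),'white bottle foot',onz(I['side'],[(153,325)],0))
E
python3 m1.py
```

```text
case top RR RL FR FL scene
 [[0.6431 0.189 ]
 [0.6306 0.3589]
 [0.4262 0.1793]
 [0.4176 0.3537]]
side
 [[0.6392 0.1895]
 [0.6323 0.3583]
 [0.4226 0.1763]
 [0.4149 0.3425]]
case bottom RR RL scene [[0.6395 0.1865]
 [0.6252 0.3603]] side RL FL [[0.6332 0.3616]
 [0.4149 0.3496]]
scene 11 [221 244  29  18 335] [235.0209 252.3493]
((579.6231079101562, 86.37783813476562), (49.016441345214844, 83.06211853027344), 158.76223754882812) ((579.8223876953125, 86.24242401123047), (83.60982513427734, 51.02983856201172), 70.1689682006836)
side 0 [     0      0    560    420 230499] [279.6429 209.2338]
((690.7190551757812, -927.7684326171875), (2897.4140625, 3656.671142578125), 106.8237075805664) ((605.531005859375, -812.6666259765625), (3684.365478515625, 2761.0751953125), 13.36060619354248)
bottle foot scene centre [[0.5065 0.2819 0.09  ]] cap top [[0.5079 0.2823 0.176 ]]
bottle side [[0.5042 0.2812 0.09  ]] [[0.5054 0.2808 0.176 ]]
tin foot [[0.3523 0.3678]] top [[0.3573 0.3561 0.059 ]]
hex [[0.3737 0.0597]
 [0.3501 0.0645]
 [0.3665 0.1409]]
dropper top side [[0.6515 0.0683 0.074 ]] scene [[0.6533 0.0688 0.074 ]]
press left edge [[ 0.206  -0.0573]
 [ 0.3849 -0.0471]
 [ 0.4915 -0.0837]] scene [[ 0.2208 -0.0501]
 [ 0.4451 -0.0458]
 [ 0.5003 -0.101 ]]
post base plate side [[ 0.7735  0.0576]
 [ 0.6834  0.0722]
 [ 0.6893 -0.0108]]
tape [[0.2383 0.2402 0.02  ]] yellow [[0.5777 0.4158 0.08  ]]
redtip [[0.6831 0.4134 0.2   ]] white bottle foot [[0.7064 0.4083 0.    ]]
```

```bash
python3 - <<'E'
from h import *
I={n:env.camera_info(n) for n in('scene','side','wrist')}
def ony(i,uv,y):
    o,r=ray(i,uv); return o+r*((y-o[1])/r[:,1])[:,None]
print('bench left edge',onz(I['side'],[(30,340),(200,362),(420,405)],0)[:,:2])
print('wrist green',onz(I['wrist'],[(40,80),(50,70),(0,68),(65,0)],0.02)[:,:2])
for y in(-.06,-.15,-.25):
    print(y,'col top',ony(I['side'],[(330,0),(375,0)],y)[:,[0,2]].tolist(),'head L/R top',ony(I['side'],[(305,55),(402,55),(402,110)],y)[:,[0,2]].tolist(),'lever',ony(I['side'],[(450,10)],y)[:,[0,2]].tolist())
print('column base',onz(I['side'],[(318,175)],.03))
# gripper projection in side & arm heading
print(proj(I['side'],[(.2185,-.504,.23),(.2185,-.504,.4)]))
b=cv2.imread('pics/side0.png')
cv2.imwrite('pics/c3.png',cv2.resize(b[0:220,280:560],None,fx=2.7,fy=2.7,interpolation=cv2.INTER_CUBIC))
E
```

```text
bench left edge [[0.922  0.4927]
 [0.5906 0.4663]
 [0.203  0.4697]]
wrist green [[ 0.2157 -0.2393]
 [ 0.2291 -0.2469]
 [ 0.2111 -0.1985]
 [ 0.2969 -0.2467]]
-0.06 col top [[0.45273213721954486, 0.4954742338387572], [0.3652897692238115, 0.5009586129975547]] head L/R top [[0.49737509466816077, 0.38069724222782636], [0.29617651608345663, 0.3977436521142053], [0.27513208417707496, 0.2758335458964646]] lever [[0.2214901726917954, 0.49262271698337257]]
-0.15 col top [[0.46042179678888323, 0.4740667470664469], [0.36468002045861203, 0.48007166453114325]] head L/R top [[0.5093019465919599, 0.3483959388466677], [0.28900702834631997, 0.3670602728529866], [0.2659652084738672, 0.23357932546523913]] lever [[0.2072319878501709, 0.47094458448979337]]
-0.25 col top [[0.468965862977037, 0.45028065065276873], [0.3640025218306126, 0.45686394401290836]] head L/R top [[0.5225540042850699, 0.3125056017564915], [0.28104093086061255, 0.3329676292294103], [0.2557797910258585, 0.1866301916527664]] lever [[0.19138956024836598, 0.44685777060803883]]
column base [[ 0.4548 -0.128   0.03  ]]
[[415.224   61.5243]
 [426.616    2.8635]]
```

View pics/c3.png

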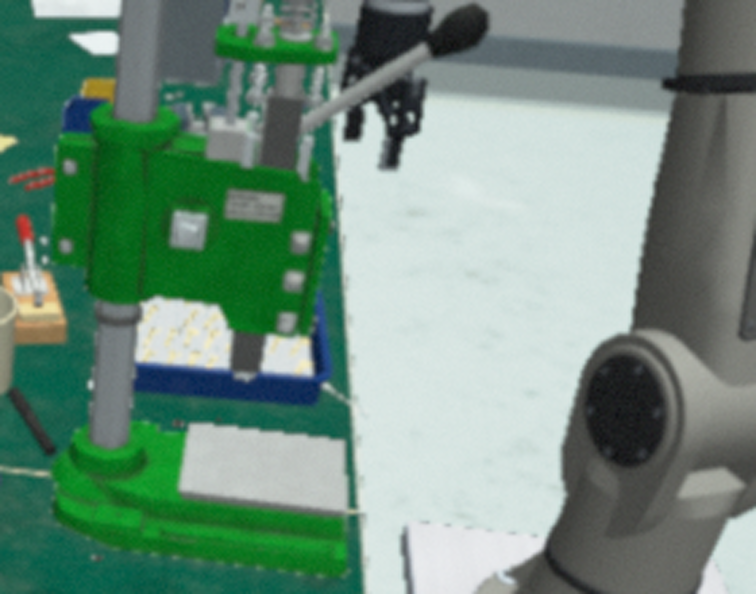

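```bash
python3 -m crank '[0,0,0,-60,0,0,0, 0,0,0,-120,0,0,0, 0,0,0,-180,-10,0,0, 0,0,0,-240,-40,0,0, 0,0,0,-290,-75,0,0, 0,0,0,-340,-110,0,0, 0,0,0,-380,-150,0,0, 0,0,0,-420,-190,0,0, 0,0,0,-430,-230,0,0, 0,0,0,-430,-250,0,0]'; python3 - <<'E'
from h import *
o=env.get_obs();print(o['t'],o['joint_pos'],o['eef_pos'],o['orientation'],o['ft_force'])
E
```

```text
t: 1.4
eef_pos: [0.1348, -0.3165, 0.5642]
orientation: [[0.027, 0.399, -0.917], [-0.05, -0.915, -0.4], [-0.998, 0.057, -0.004]]
ft_force: [-2.3, -0.5, 0.1]
opening: 0.501
1.4 [ 81.8607  -4.4925 -15.1331  64.6425  -1.5977 116.4348  -0.4633] [ 0.1348 -0.3165  0.5642] [[ 0.0265  0.3988 -0.9167]
 [-0.0503 -0.9153 -0.3997]
 [-0.9984  0.0567 -0.0042]] [-2.2521 -0.4726  0.0987]
```

```bash
python3 - <<'E'
from h import *
a,i=snap('scene','s1.png')
cv2.imwrite('pics/s1c.png',cv2.resize(a[20:240,60:340],None,fx=2.8,fy=2.8,interpolation=cv2.INTER_CUBIC))
print(proj(i,[(.455,-.128,z) for z in(0,.3,.4,.5,.6,.7)]),proj(i,[(.21,-.1,.48)]),proj(i,[(.37,-.12,.5)]))
w,_=snap('wrist','w1.png')
E
```

```text
[[192.1186 213.7392]
 [181.8039 104.1766]
 [178.1763  62.3585]
 [174.5195  17.8316]
 [170.9059 -29.2845]
 [167.4447 -78.674 ]] [[241.2905  20.7907]] [[199.5751  15.8734]]
```

View pics/s1c.png

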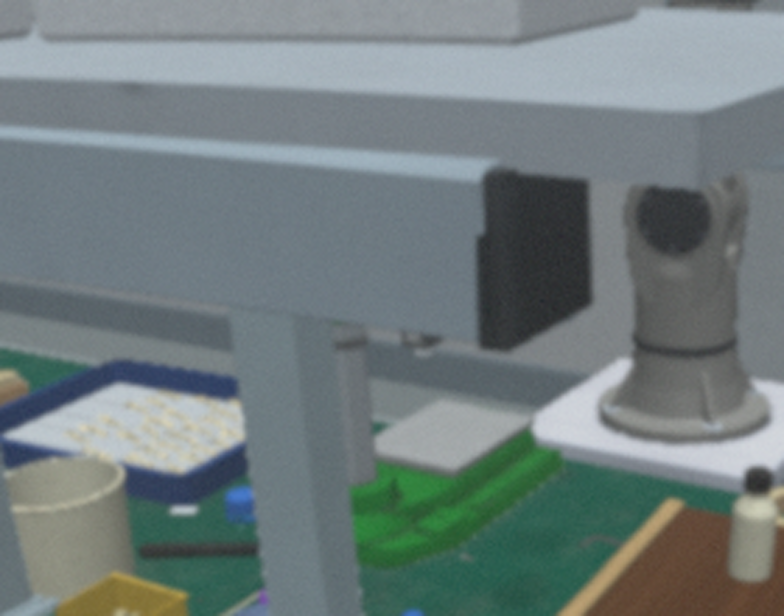

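View pics/w1.png

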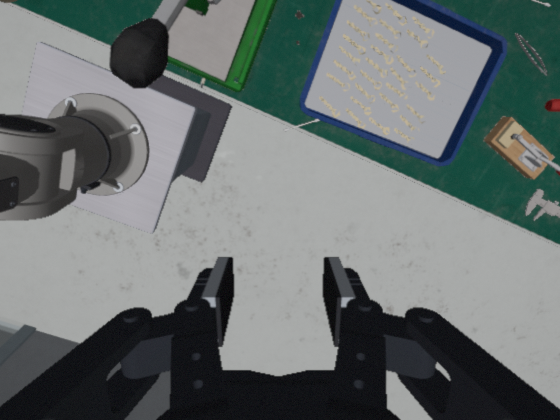

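```bash
python3 - <<'E'
from h import *
s=env.camera_info('side');w=env.camera_info('wrist')
o1,r1=ray(s,[(453,10)]);o2,r2=ray(w,[(145,50)])
t=np.linalg.lstsq(np.c_[r1[0],-r2[0]],o2-o1,rcond=None)[0]
print(o1+t[0]*r1[0],o2+t[1]*r2[0]); print(w['extrinsics'][:3,3])
E
```

```text
[ 0.1942 -0.1926  0.4612] [ 0.2032 -0.194   0.4609]
[ 0.1983 -0.2782  0.7075]
```

```bash
python3 -m crank '[0,0,0.15,-20,15,0,0, 0,0,0.3,-40,30,0,0, 0,0,0.45,-60,45,0,0, 0,0,0.6,-80,60,0,0, 0,0,0.75,-110,70,0,0, 0,0,0.9,-140,80,0,0, 0,0,1.05,-170,90,0,0, 0,0,1.2,-190,100,0,0, 0,0,1.2,-190,100,0,0]'; python3 - <<'E'
from h import *
o=env.get_obs();print(o['t'],o['joint_pos'],o['eef_pos'],o['orientation'],o['ft_force'])
snap('wrist','w2.png')
E
```

```text
t: 2.62
eef_pos: [0.214, -0.4504, 0.697]
orientation: [[0.326, 0.264, -0.908], [-0.705, -0.572, -0.419], [-0.63, 0.777, -0.001]]
ft_force: [2.6, 2.1, 0.6]
opening: 0.499
2.625 [ 80.5702 -16.9397 -11.3447  74.1047  -5.8988  71.5125   2.1241] [ 0.214  -0.4504  0.697 ] [[ 0.3263  0.2636 -0.9078]
 [-0.7051 -0.5717 -0.4195]
 [-0.6295  0.777  -0.0007]] [2.6052 2.0512 0.6121]
```

View pics/w2.png

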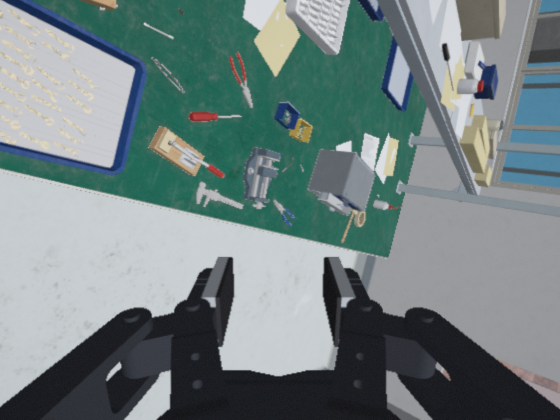

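```bash
python3 -m crank '[0,0,0.0,0,0,0,0, 0,0,0.1,-0,0,0,0, 0,0,0.2,0,20,0,0, 0,0,0.3,0,40,0,0]'; python3 - <<'E'
from h import *
o=env.get_obs();print(o['t'],o['joint_pos'],o['eef_pos'],o['orientation'],o['ft_force'])
E
```

```text
t: 3.18
eef_pos: [0.2242, -0.51, 0.694]
orientation: [[0.33, 0.196, -0.923], [-0.801, -0.459, -0.384], [-0.499, 0.866, 0.006]]
ft_force: [-3.1, -0.7, 0.5]
opening: 0.5
3.175 [ 71.2685 -16.9357  -6.3097  82.2462   1.4269  54.6271  -3.2373] [ 0.2242 -0.51    0.694 ] [[ 0.3297  0.1961 -0.9235]
 [-0.8012 -0.4593 -0.3836]
 [-0.4994  0.8664  0.0057]] [-3.1033 -0.6863  0.4584]
```

```bash
python3 -m crank '[0,0,0,-25,43,0,0, 0,0,0,-50,86,0,0, 0,0,0,-75,130,0,0, 0,0,0,-100,173,0,0, 0,0,0,-100,173,0,0]'; python3 - <<'E'
from h import *
o=env.get_obs();print(o['t'],o['joint_pos'],o['eef_pos'],o['orientation'],o['ft_force'])
E
```

```text
t: 3.8
eef_pos: [0.225, -0.5096, 0.8985]
orientation: [[0.342, 0.192, -0.92], [-0.8, -0.455, -0.392], [-0.494, 0.869, -0.002]]
ft_force: [0.7, 0.3, -0.1]
opening: 0.502
3.8 [67.1691  2.7585 -7.1521 28.7299  6.1187 88.2891 -3.4345] [ 0.225  -0.5096  0.8985] [[ 0.3416  0.1915 -0.9201]
 [-0.7996 -0.4553 -0.3916]
 [-0.494   0.8695 -0.0024]] [ 0.7345  0.3093 -0.1245]
```

```bash
cat >> h.py <<'E'
from scipy.spatial.transform import Rotation as Rn
def rel(P,R,P0=None,R0=None):
    o=env.get_obs(); P0=o['eef_pos'] if P0 is None else P0; R0=o['orientation'] if R0 is None else R0
    return Rn.from_matrix(R0.T@R).as_rotvec(), R0.T@(np.array(P)-P0)*1000
def down(yaw):  # jaws (tool y) along world direction yaw(deg)
    y=np.array([np.cos(np.radians(yaw)),np.sin(np.radians(yaw)),0]);x=np.array([0,0,-1.]);return np.c_[x,y,np.cross(x,y)]
E
python3 - <<'E'
from h import *
o=env.get_obs();P=o['eef_pos'];R=o['orientation']
for d in range(10,121,10):
    Z=Rn.from_euler('z',d,degrees=True).as_matrix()
    Q=Z@P*np.array([1,1,1]); r,t=rel(Q,Z@R); print(d,Q,r.round(2),t.round(0))
i=env.camera_info('wrist');print(proj(i,[(.455,-.128,z) for z in(0,.3,.5,.6,.7)]))
E
```

```text
10 [ 0.3101 -0.4628  0.8985] [-0.09  0.15 -0.  ] [ -8.  -5. -97.]
20 [ 0.3857 -0.4019  0.8985] [-0.17  0.3  -0.  ] [ -31.  -18. -190.]
30 [ 0.4497 -0.3288  0.8985] [-0.26  0.46 -0.  ] [ -68.  -39. -278.]
40 [ 0.4999 -0.2457  0.8985] [-0.34  0.61 -0.  ] [-117.  -67. -356.]
50 [ 0.535  -0.1552  0.8985] [-0.43  0.76 -0.  ] [-177. -102. -424.]
60 [ 0.5538 -0.0599  0.8985] [-0.52  0.91 -0.  ] [-247. -142. -479.]
70 [0.5558 0.0371 0.8985] [-0.6   1.06 -0.  ] [-324. -186. -519.]
80 [0.5409 0.1331 0.8985] [-0.69  1.21 -0.  ] [-406. -232. -542.]
90 [0.5096 0.225  0.8985] [-0.78  1.37 -0.  ] [-490. -280. -550.]
100 [0.4628 0.3101 0.8985] [-0.86  1.52 -0.  ] [-574. -328. -540.]
110 [0.4019 0.3857 0.8985] [-0.95  1.67 -0.  ] [-655. -374. -513.]
120 [0.3288 0.4497 0.8985] [-1.03  1.82 -0.01] [-732. -417. -471.]
[[  -504.9931   -116.5456]
 [    13.4439     72.9155]
 [ 83698.423   53808.2876]
 [-41025.2889 -30708.4981]
 [   660.7905    559.8831]]
```

```bash
python3 -m crank '[-0.04,0.08,0,-2,-1,-48,0, -0.09,0.15,0,-8,-5,-97,0, -0.13,0.23,0,-18,-10,-144,0, -0.17,0.3,0,-31,-18,-190,0, -0.17,0.3,0,-31,-18,-190,0]'; python3 - <<'E'
from h import *
o=env.get_obs();print(o['joint_pos'],o['eef_pos'])
im,i=snap('wrist','w3.png')
E
```

```text
t: 4.42
eef_pos: [0.3882, -0.3998, 0.8945]
orientation: [[0.594, 0.339, -0.729], [-0.63, -0.367, -0.684], [-0.5, 0.866, -0.004]]
ft_force: [-0.4, 0.3, -0.7]
opening: 0.505
[ 54.9006   2.8795 -16.9902  29.2166   8.011   88.2137  -4.2125] [ 0.3882 -0.3998  0.8945]
```

View pics/w3.png

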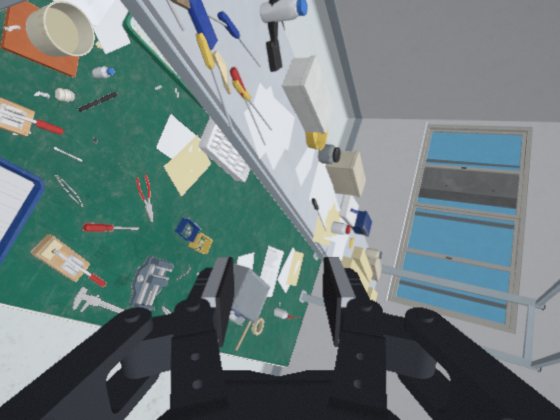

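```bash
python3 -m crank '[0,0,-0.18,0,0,0,0, 0,0,-0.36,0,0,0,0, 0,0,-0.54,0,0,0,0, 0,0,-0.7,0,0,0,0, 0,0,-0.7,0,0,0,0]'; python3 - <<'E'
from h import *
o=env.get_obs();print(o['joint_pos'],o['eef_pos'])
im,i=snap('wrist','w4.png')
E
```

```text
t: 5.1
eef_pos: [0.3706, -0.3892, 0.8061]
orientation: [[0.436, 0.516, -0.737], [-0.47, -0.568, -0.675], [-0.767, 0.641, -0.005]]
ft_force: [-29.0, 32.3, -38.2]
opening: 0.502
[ 40.6425  16.6187  11.6189   7.1096  -6.161  116.5037  -1.7909] [ 0.3706 -0.3892  0.8061]
```

View pics/w4.png

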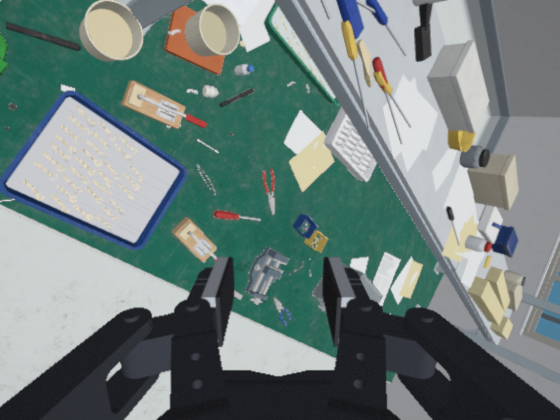

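```bash
python3 -m crank '[0,0,0.1,0,0,0,0, 0,0,0.25,0,0,0,0, 0,0,0.4,0,0,0,0, 0,0,0.4,0,0,0,0]'; python3 - <<'E'
from h import *
o=env.get_obs();print(o['joint_pos'],o['eef_pos'],o['orientation'],o['ft_force'])
i=env.camera_info('wrist');print(i['extrinsics'][:3,3])
E
```

```text
t: 5.65
eef_pos: [0.3709, -0.3889, 0.8056]
orientation: [[0.608, 0.304, -0.733], [-0.651, -0.337, -0.68], [-0.454, 0.891, -0.007]]
ft_force: [0.4, -1.0, 1.0]
opening: 0.501
[ 22.3446 -14.842   10.0346  65.3807  15.6924  67.2519 -11.2189] [ 0.3709 -0.3889  0.8056] [[ 0.6081  0.3036 -0.7335]
 [-0.6514 -0.3371 -0.6797]
 [-0.4537  0.8911 -0.0072]] [ 0.3779 -1.0397  1.0011]
[ 0.3393 -0.2434  0.8705]
```

```bash
python3 - <<'E'
from h import *
o=env.get_obs();P=o['eef_pos'];R=o['orientation']
for d in (10,20,30,40,50):
    Z=Rn.from_euler('z',d,degrees=True).as_matrix()
    r,t=rel(P,Z@R); print(d,r.round(2),t.round(0))
    Q=P+[-.1,-.0,0]; print(rel(Q,Z@R)[1])
E
```

```text
10 [-0.08  0.16 -0.  ] [0. 0. 0.]
[-60.8137 -30.3644  73.3464]
20 [-0.16  0.31 -0.  ] [0. 0. 0.]
[-60.8137 -30.3644  73.3464]
30 [-0.24  0.47 -0.  ] [0. 0. 0.]
[-60.8137 -30.3644  73.3464]
40 [-0.32  0.62 -0.01] [0. 0. 0.]
[-60.8137 -30.3644  73.3464]
50 [-0.4   0.78 -0.01] [0. 0. 0.]
[-60.8137 -30.3644  73.3464]
```

```bash
python3 -m crank '[-0.08,0.16,0,0,0,0,0, -0.16,0.31,0,0,0,0,0, -0.24,0.47,0,0,0,0,0, -0.32,0.62,-0.01,0,0,0,0, -0.4,0.78,-0.01,0,0,0,0, -0.4,0.78,-0.01,0,0,0,0]'; python3 - <<'E'
from h import *
o=env.get_obs();print(o['joint_pos'],o['eef_pos'])
im,i=snap('wrist','w5.png');print(proj(i,[(.455,-.128,z) for z in(0,.3,.5,.6,.7)]))
E
```

```text
t: 6.4
eef_pos: [0.374, -0.3523, 0.7891]
orientation: [[0.894, 0.447, 0.044], [0.037, 0.024, -0.999], [-0.447, 0.894, 0.005]]
ft_force: [-0.9, -1.6, -1.1]
opening: 0.503
[-26.3172 -16.9568  74.4339  55.9774 -32.0806  86.4645  45.6413] [ 0.374  -0.3523  0.7891]
[[-130.6682   15.9449]
 [ -51.0886  -17.4366]
 [  43.8256  -55.4883]
 [ 117.009   -83.6515]
 [ 221.1029 -122.0513]]
```

View pics/w5.png

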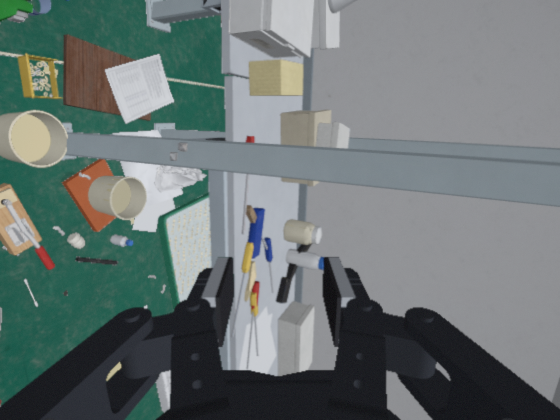

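```bash
python3 -m crank '[0.08,-0.16,0,0,0,0,0, 0.16,-0.31,0,0,0,0,0, 0.24,-0.47,0,0,0,0,0, 0.32,-0.62,-0.01,0,0,0,0, 0.4,-0.78,-0.01,0,0,0,0, 0.4,-0.78,-0.01,0,0,0,0]'; cat > pol.py <<'E'
from h import *
# pol.py az r z pitch(90=down)  [steps]
def pose(az,r,z,p):
    a=np.radians(az);q=np.radians(p);u=np.array([np.cos(a),np.sin(a),0]);k=np.array([0,0,1.])
    x=u*np.cos(q)-k*np.sin(q); y=u*np.sin(q)+k*np.cos(q)
    return u*r+k*z,np.c_[x,y,np.cross(x,y)]
if __name__=='__main__':
    o=env.get_obs();P=o['eef_pos'];R=o['orientation']
    print('az',np.degrees(np.arctan2(P[1],P[0])),'r',np.hypot(P[0],P[1]),'z',P[2],'pitch',np.degrees(np.arcsin(-R[2,0])),'J',o['joint_pos'],'F',o['ft_force'],o['t'])
    v=[float(a) for a in sys.argv[1:]]
    for k in range(0,len(v),4):
        r,t=rel(*pose(*v[k:k+4]));print(v[k:k+4],r.round(2),t.round(0))
E
python3 pol.py -60 .45 .68 45  -60 .38 .64 60 -60 .32 .6 80
```

```text
t: 7.2
eef_pos: [0.3662, -0.3637, 0.7926]
orientation: [[0.636, 0.321, -0.702], [-0.624, -0.321, -0.712], [-0.454, 0.891, -0.004]]
ft_force: [-0.0, 0.1, -0.8]
opening: 0.497
az -44.80750590281851 r 0.5161506039455327 z 0.7926170388870615 pitch 27.0036645068385 J [ 51.7384 -16.9875  -5.6052  69.1124  -2.7083  64.787    0.3225] F [-0.0272  0.1006 -0.8189] 7.2
[-60.0, 0.45, 0.68, 45.0] [ 0.16 -0.22 -0.31] [ -22. -137.  118.]
[-60.0, 0.38, 0.64, 60.0] [ 0.19 -0.2  -0.57] [ -64. -204.  100.]
[-60.0, 0.32, 0.6, 80.0] [ 0.22 -0.17 -0.92] [ -98. -266.   84.]
```

```bash
python3 -m crank '[0.05,-0.07,-0.1,-8,-45,40,0, 0.11,-0.15,-0.2,-15,-90,80,0, 0.16,-0.22,-0.31,-22,-137,118,0, 0.18,-0.21,-0.44,-43,-170,110,0, 0.19,-0.2,-0.57,-64,-204,100,0, 0.2,-0.19,-0.74,-81,-235,92,0, 0.22,-0.17,-0.92,-98,-266,84,0, 0.22,-0.17,-0.92,-98,-266,84,0]'; python3 pol.py -60 .28 .56 88; python3 - <<'E'
from h import *
snap('wrist','w6.png')
E
```

```text
t: 8.2
eef_pos: [0.162, -0.2785, 0.598]
orientation: [[0.083, 0.506, -0.859], [-0.147, -0.846, -0.512], [-0.986, 0.169, 0.004]]
ft_force: [0.1, -0.5, -0.2]
opening: 0.499
az -59.81888908876582 r 0.32222111882418936 z 0.5980010395618122 pitch 80.28270035939926 J [ 66.153   -9.6273  -7.0912  64.2617  -1.0507 115.5735  -0.6329] F [ 0.1112 -0.4802 -0.1506] 8.2
[-60.0, 0.28, 0.56, 88.0] [ 0.01  0.   -0.13] [ 30. -48.   0.]
```

View pics/w6.png

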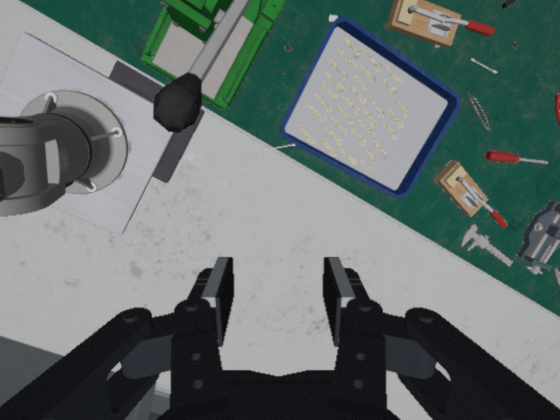

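```bash
python3 pol.py -52 .31 .6 79 -44 .305 .6 79 -36 .3 .6 79 -28 .3 .6 79 -20 .3 .6 79 -12 .3 .6 79 -4 .3 .6 79 4 .3 .6 79
```

```text
az -59.74216005368452 r 0.32187260569901044 z 0.5988623930063816 pitch 80.09102509645868 J [ 66.1302  -9.7469  -7.099   64.2423  -1.0785 115.5192  -0.6156] F [-0.9295  0.8773  0.4713] 8.25
[-52.0, 0.31, 0.6, 79.0] [-0.12  0.03  0.02] [ -4. -14. -42.]
[-44.0, 0.305, 0.6, 79.0] [-0.26  0.05  0.02] [ -6. -27. -83.]
[-36.0, 0.3, 0.6, 79.0] [-0.4   0.08  0.02] [  -9.  -45. -121.]
[-28.0, 0.3, 0.6, 79.0] [-0.53  0.1   0.02] [ -13.  -64. -159.]
[-20.0, 0.3, 0.6, 79.0] [-0.67  0.13  0.02] [ -17.  -87. -193.]
[-12.0, 0.3, 0.6, 79.0] [-0.81  0.15  0.02] [ -22. -116. -223.]
[-4.0, 0.3, 0.6, 79.0] [-0.95  0.18  0.02] [ -28. -148. -250.]
[4.0, 0.3, 0.6, 79.0] [-1.08  0.2   0.02] [ -34. -183. -271.]
```

```bash
python3 -m crank '[-0.12,0.03,0.02,-4,-14,-42,0, -0.26,0.05,0.02,-6,-27,-83,0, -0.4,0.08,0.02,-9,-45,-121,0, -0.4,0.08,0.02,-9,-45,-121,0]'; python3 pol.py -28 .3 .6 79 -20 .3 .6 79 -12 .3 .6 79 -4 .3 .6 79 4 .3 .6 79  12 .3 .6 79 20 .3 .6 79 28 .32 .57 82; python3 - <<'E'
from h import *
snap('wrist','w7.png')
E
```

```text
t: 8.75
eef_pos: [0.2435, -0.1721, 0.6015]
orientation: [[0.162, 0.8, -0.577], [-0.113, -0.566, -0.817], [-0.98, 0.197, -0.001]]
ft_force: [-0.2, -1.7, -0.8]
opening: 0.5
az -35.248019355914984 r 0.2981947371551377 z 0.6014984243969471 pitch 78.63381119070762 J [ 58.2021 -13.5022 -15.9012  66.288   -5.6779 115.3012   4.16  ] F [-0.1949 -1.6973 -0.8073] 8.75
[-28.0, 0.3, 0.6, 79.0] [-0.12  0.02 -0.01] [  1.  -1. -38.]
[-20.0, 0.3, 0.6, 79.0] [-0.26  0.05 -0.01] [ -0.  -9. -79.]
[-12.0, 0.3, 0.6, 79.0] [-0.4   0.08 -0.01] [  -3.  -22. -118.]
[-4.0, 0.3, 0.6, 79.0] [-0.54  0.1  -0.01] [  -7.  -41. -156.]
[4.0, 0.3, 0.6, 79.0] [-0.67  0.13 -0.01] [ -11.  -65. -190.]
[12.0, 0.3, 0.6, 79.0] [-0.81  0.16 -0.01] [ -17.  -93. -220.]
[20.0, 0.3, 0.6, 79.0] [-0.95  0.19 -0.01] [ -23. -125. -246.]
[28.0, 0.32, 0.57, 82.0] [-1.09  0.18 -0.05] [   1. -157. -286.]
```

View pics/w7.png

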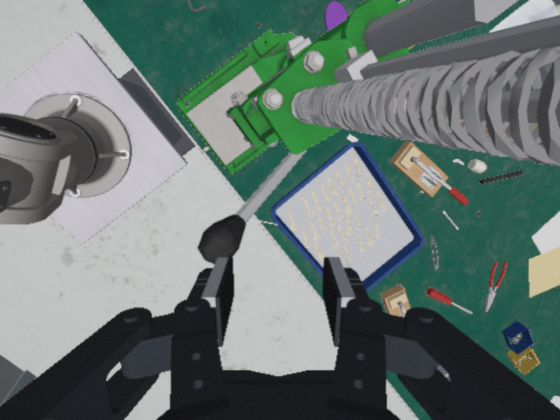

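```bash
python3 - <<'E'
from h import *
w=env.camera_info('wrist')
for z in(.35,.4,.45): print(z,onz(w,[(308,105),(275,98),(315,62)],z)[:,:2].tolist())
def d(q,x,y): 
    print((x,y),proj(w,[(x,y,z) for z in(.4,.5,.6,.7,.75,.8)]).round(0).tolist())
for x,y in((.36,-.14),(.38,-.14),(.36,-.16),(.34,-.15)): d(0,x,y)
print(w['extrinsics'])
E
```

```text
0.35 [[0.3570559549385662, -0.15926005354259654], [0.3292185321675287, -0.12996450303132134], [0.39023076326371087, -0.1249523617832212]]
0.4 [[0.3450379767383021, -0.15100327948250525], [0.32076296009200655, -0.12545673438122915], [0.3739673439054531, -0.12108600605512118]]
0.45 [[0.33301999853803804, -0.14274650542241393], [0.31230738801648433, -0.12094896573113692], [0.35770392454719535, -0.11721965032702115]]
(0.36, -0.14) [[314.0, 87.0], [355.0, 79.0], [447.0, 62.0], [828.0, -2.0], [-60710.0, 12985.0], [-471.0, 257.0]]
(0.38, -0.14) [[330.0, 75.0], [376.0, 63.0], [482.0, 36.0], [899.0, -63.0], [-132842.0, 37673.0], [-517.0, 327.0]]
(0.36, -0.16) [[324.0, 104.0], [368.0, 103.0], [463.0, 100.0], [826.0, 97.0], [-3049.0, 413.0], [-564.0, 159.0]]
(0.34, -0.15) [[304.0, 107.0], [340.0, 107.0], [420.0, 108.0], [750.0, 114.0], [-4666.0, 340.0], [-473.0, 122.0]]
[[ 0.7981 -0.6021 -0.0224  0.2631]
 [-0.57   -0.7426 -0.3516 -0.0947]
 [ 0.195   0.2934 -0.9359  0.7407]
 [ 0.      0.      0.      1.    ]]
```

```bash
python3 - <<'E'
from h import *
a=cv2.imread('pics/w7.png')
cv2.imwrite('pics/w7c.png',cv2.resize(a[0:220,270:560],None,fx=2.7,fy=2.7,interpolation=cv2.INTER_CUBIC))
b=cv2.imread('pics/side0.png')
cv2.imwrite('pics/c4.png',cv2.resize(b[0:90,290:470],None,fx=4.4,fy=4.4,interpolation=cv2.INTER_CUBIC))
E
```

```text
(no output)
```

View pics/w7c.png

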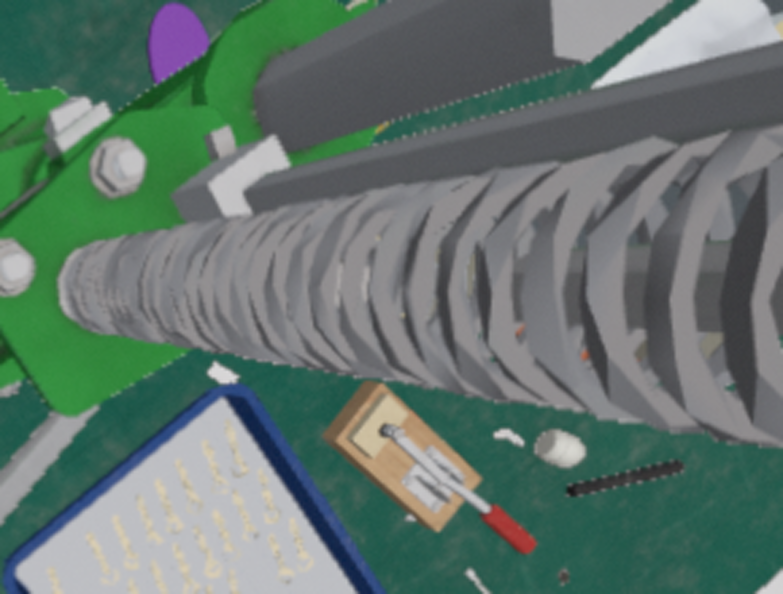

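View pics/c4.png

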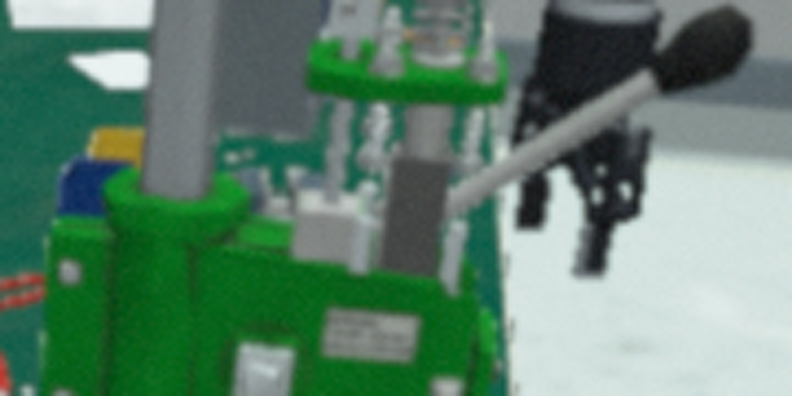

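```bash
python3 -m crank '[-0.17,0,0,0,0,0,-1, -0.34,0,0,0,-2,0,-1, -0.52,0,0,0,-4,0,-1, -0.7,0,0,0,-6,0,-1, -0.87,0,0,0,-8,0,-1, -1.05,0,0,0,-10,0,-1, -1.22,0,0,0,-10,0,-1, -1.4,0,0,0,-10,0,-1, -1.57,0,0,0,-10,0,-1, -1.57,0,0,0,-10,0,-1]'; cat > pol2.py <<'E'
from h import *
from pol import pose
o=env.get_obs();P=o['eef_pos'];R=o['orientation']
print('az',np.degrees(np.arctan2(P[1],P[0])),'r',np.hypot(P[0],P[1]),'z',P[2],'J',o['joint_pos'],'F',o['ft_force'],o['t'])
v=[float(a) for a in sys.argv[1:]]
for k in range(0,len(v),4):
    p,q=pose(*v[k:k+4]); q=q@Rn.from_euler('x',-90,degrees=True).as_matrix()
    r,t=rel(p,q);print(v[k:k+4],r.round(2),t.round(0))
E
python3 pol2.py -28 .29 .6 79 -20 .29 .6 79 -12 .29 .6 79 -4 .29 .6 79 4 .29 .6 79  12 .29 .6 79 20 .29 .6 79; python3 - <<'E'
from h import *
snap('wrist','w8.png')
E
```

```text
t: 10.05
eef_pos: [0.234, -0.1696, 0.5982]
orientation: [[0.158, 0.586, 0.795], [-0.109, 0.811, -0.575], [-0.981, 0.004, 0.192]]
ft_force: [0.2, 0.0, -0.7]
opening: 0.0
az -35.92373135987224 r 0.28900737021271816 z 0.5982431873220513 J [ 39.7829 -14.2559  -4.4845  67.806   -1.3595 115.3204  88.7629] F [ 0.2355  0.0342 -0.6773] 10.05
[-28.0, 0.29, 0.6, 79.0] [-0.14  0.    0.02] [-2. 40. -1.]
[-20.0, 0.29, 0.6, 79.0] [-0.27  0.    0.05] [ -3.  80. -10.]
[-12.0, 0.29, 0.6, 79.0] [-0.41  0.    0.08] [ -6. 118. -23.]
[-4.0, 0.29, 0.6, 79.0] [-0.55  0.    0.1 ] [ -9. 153. -42.]
[4.0, 0.29, 0.6, 79.0] [-0.68  0.    0.13] [-14. 186. -65.]
[12.0, 0.29, 0.6, 79.0] [-0.82  0.    0.16] [-19. 215. -92.]
[20.0, 0.29, 0.6, 79.0] [-0.96  0.    0.18] [ -25.  240. -124.]
```

View pics/w8.png

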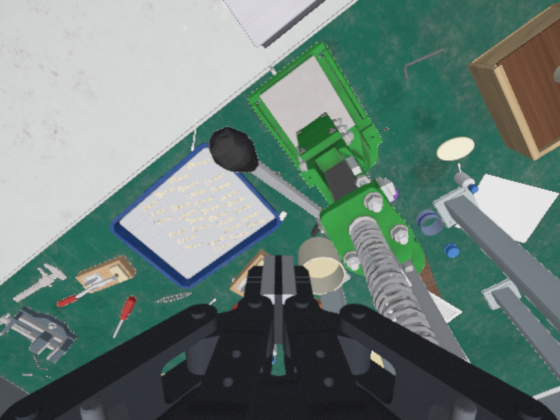

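```bash
python3 - <<'E'
from h import *
w=env.camera_info('wrist')
print(onz(w,[(368,228),(325,190),(375,185),(420,262)],.465)[:,:2])
for p in((.33,-.14),(.34,-.145),(.345,-.155)):print(p,proj(w,[(*p,z) for z in(.47,.55,.6,.65)]).round(0).tolist())
E
```

```text
[[ 0.3287 -0.1343]
 [ 0.2721 -0.1461]
 [ 0.2935 -0.1085]
 [ 0.3943 -0.1114]]
(0.33, -0.14) [[365.0, 235.0], [391.0, 297.0], [417.0, 358.0], [459.0, 455.0]]
(0.34, -0.145) [[365.0, 245.0], [391.0, 308.0], [417.0, 370.0], [456.0, 467.0]]
(0.345, -0.155) [[358.0, 253.0], [382.0, 318.0], [405.0, 381.0], [440.0, 477.0]]
```

```bash
python3 -m crank '[-0.14,0,0.02,0,40,-5,-1, -0.27,0,0.05,-3,80,-15,-1, -0.41,0,0.08,-6,118,-28,-1, -0.55,0,0.1,-9,153,-46,-1, -0.68,0,0.13,-14,186,-68,-1, -0.82,0,0.16,-19,215,-94,-1, -0.96,0,0.18,-25,240,-124,-1, -0.96,0,0.18,-25,240,-124,-1]'; python3 pol2.py 20 .35 .5 85 29 .45 .4 90; python3 - <<'E'
from h import *
snap('wrist','w9.png')
E
```

```text
t: 11.1
eef_pos: [0.2704, 0.1026, 0.6004]
orientation: [[0.182, -0.352, 0.918], [0.064, 0.936, 0.346], [-0.981, -0.004, 0.193]]
ft_force: [0.1, -0.5, 0.2]
opening: 0.002
az 20.773089602102303 r 0.2891492635660154 z 0.6003760489193587 J [ 17.3213 -15.354  -23.5064  66.7558  -9.6302 116.1575  99.5215] F [ 0.0896 -0.5291  0.217 ] 11.1
[20.0, 0.35, 0.5, 85.0] [0.01 0.11 0.  ] [110.  -4.  40.]
[29.0, 0.45, 0.4, 90.0] [-0.15  0.19  0.02] [226.  66. 115.]
```

View pics/w9.png

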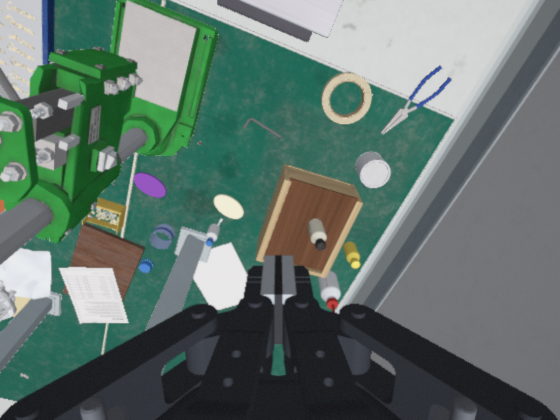

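```bash
cat > tgt.py <<'E'
from h import *
# tgt.py  x y z yaw ... -> rows from current measured pose
o=env.get_obs()
print('t',o['t'],'P',o['eef_pos'],'J',o['joint_pos'].round(1),'F',o['ft_force'],'op',o['opening'])
v=[float(a) for a in sys.argv[1:]]
for k in range(0,len(v),4):
    r,t=rel(v[k:k+3],down(v[k+3]));print(v[k:k+4],r.round(3),t.round(1))
E
python3 - <<'E'
from h import *
w=env.camera_info('wrist')
print('cap top',onz(w,[(321,244)],.176),'foot',onz(w,[(314,222)],.09),'pad',onz(w,[(229,207)],.008),'tin',onz(w,[(374,171)],.059))
print('case top',onz(w,[(287,178),(355,199),(330,270),(258,265)],.097)[:,:2])
print('hex',onz(w,[(247,122),(283,137)],0)[:,:2])
E
python3 tgt.py .35 .2 .42 125 .45 .25 .3 135 .506 .2815 .22 135 .506 .2815 .103 135
```

```text
cap top [[0.4981 0.2774 0.176 ]] foot [[0.4996 0.2714 0.09  ]] pad [[0.5758 0.083  0.008 ]] tin [[0.3512 0.3527 0.059 ]]
case top [[0.4181 0.1745]
 [0.4126 0.3288]
 [0.607  0.3594]
 [0.6537 0.1907]]
hex [[0.362  0.0606]
 [0.3658 0.1469]]
t 11.15 P [0.271  0.1008 0.6001] J [ 17.4 -15.3 -23.4  66.8  -9.6 116.1  99.5] F [-0.1509 -0.7771  0.7618] op -0.0013339437229912578
[0.35, 0.2, 0.42, 125.0] [-0.254  0.192  0.028] [197.4  66.2  72. ]
[0.45, 0.25, 0.3, 135.0] [-0.428  0.189  0.045] [336.4  78.7 158.1]
[0.506, 0.2815, 0.22, 135.0] [-0.428  0.189  0.045] [427.1  89.1 205. ]
[0.506, 0.2815, 0.103, 135.0] [-0.428  0.189  0.045] [541.9  89.5 182.5]
```

```bash
python3 -m crank '[-0.06,0.05,0,50,16,18,-1, -0.13,0.1,0.01,100,33,36,-1, -0.19,0.15,0.02,150,50,54,0.3, -0.25,0.19,0.03,197,66,72,0.3, -0.34,0.19,0.04,255,72,105,0.5, -0.428,0.19,0.045,300,75,130,0.5, -0.428,0.189,0.045,336,79,158,0.6, -0.428,0.189,0.045,336,79,158,0.6]'; python3 - <<'E'
from h import *
im,w=snap('wrist','w10.png')
import subprocess
E
python3 tgt.py .506 .2815 .22 135 .506 .2815 .103 135
```

```text
t: 12.15
eef_pos: [0.4506, 0.2473, 0.2952]
orientation: [[-0.009, -0.704, 0.711], [-0.002, 0.711, 0.704], [-1.0, 0.005, -0.008]]
ft_force: [-0.6, -0.7, 0.4]
opening: 0.802
t 12.2 P [0.45   0.2482 0.2976] J [  3.2  16.9 -44.3  83.3  11.6  84.9  93.8] F [-0.647  -0.1127  0.7308] op 0.7987189514698412
[0.506, 0.2815, 0.22, 135.0] [-0.004 -0.005 -0.003] [ 77.2 -16.1  63.6]
[0.506, 0.2815, 0.103, 135.0] [-0.004 -0.005 -0.003] [194.2 -16.4  64.2]
```

View pics/w10.png

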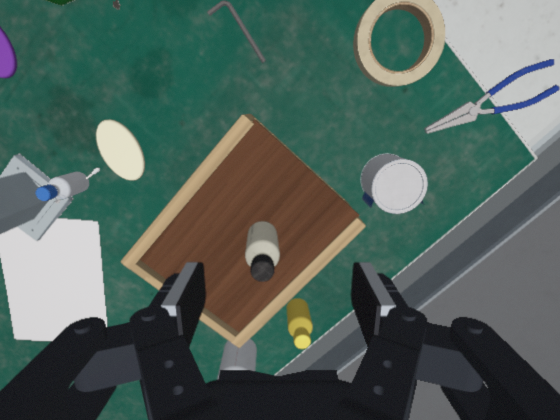

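```bash
python3 - <<'E'
from h import *
im=cv2.imread('pics/w10.png');w=env.camera_info('wrist')
print('cap top',onz(w,[(262,270)],.176),'foot',onz(w,[(262,228)],.094))
print('case FR FL RL RR',onz(w,[(250,115),(363,222),(239,346),(123,262)],.097)[:,:2].tolist())
hsv=cv2.cvtColor(im,cv2.COLOR_BGR2HSV);m=cv2.inRange(hsv,(15,30,150),(40,140,255))
k,l,st,c=cv2.connectedComponentsWithStats(m);L=l[150,121];print(st[L],c[L])
ct=max(cv2.findContours((l==L).astype(np.uint8),0,1)[0],key=len).reshape(-1,2)
print(cv2.fitEllipse((onz(w,ct,.008)[:,:2]*1000).astype(np.float32)))
print('tin',onz(w,[(398,187)],.059),'edge',onz(w,[(535,157),(400,255)],0),'yellow',onz(w,[(302,341)],.08))
E
```

```text
cap top [[0.5029 0.2829 0.176 ]] foot [[0.4984 0.2738 0.094 ]]
case FR FL RL RR [[0.41866920818288966, 0.180227847716748], [0.41341833608949047, 0.3480815675489656], [0.6325945851594055, 0.3628254630206587], [0.6411525096141177, 0.187814165813695]]
[     0      0    560    420 226797] [279.1388 210.9786]
((553.2748413085938, 355.2996826171875), (728.503173828125, 1031.9197998046875), 42.981224060058594)
tin [[0.3567 0.3613 0.059 ]] edge [[0.1909 0.4883 0.    ]
 [0.4138 0.4698 0.    ]] yellow [[0.5801 0.4249 0.08  ]]
```

```bash
python3 -m crank '[0,0,0,40,-8,32,0.6, 0,0,0,77,-14,62,0.6, 0,0,0,110,-14,62,0.6, 0,0,0,150,-14,62,0.6, 0,0,0,180,-14,62,0.6, 0,0,0,193,-14,62,0.6, 0,0,0,193,-14,62,0.6, 0,0,0,193,-14,62,-1, 0,0,0,193,-14,62,-1, 0,0,0,193,-14,62,-1]' 25; python3 tgt.py; python3 - <<'E'
from h import *
im,w=snap('wrist','w11.png')
E
```

```text
t: 13.45
eef_pos: [0.5041, 0.2846, 0.1087]
orientation: [[0.002, -0.708, 0.707], [0.001, 0.707, 0.708], [-1.0, -0.001, 0.002]]
ft_force: [-0.7, -1.4, 5.8]
opening: 0.384
t 13.45 P [0.5041 0.2846 0.1087] J [ -3.6  32.1 -40.1  91.   22.2  64.9  86.2] F [-0.7269 -1.3891  5.7905] op 0.3837348085851279
```

View pics/w11.png

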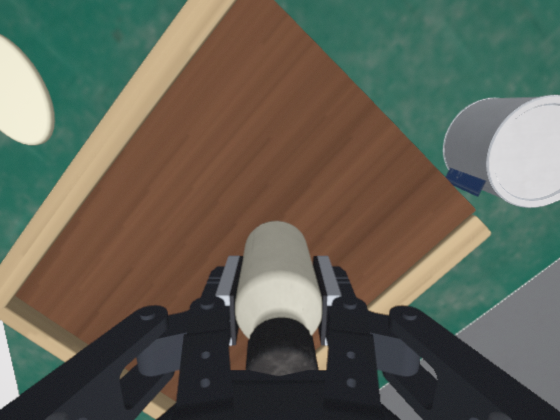

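```bash
python3 -m crank '[0,0,0,-30,0,0,-1, 0,0,0,-60,0,0,-1, 0,0,0,-60,0,0,-1]'; python3 tgt.py .46 .437 .165 135 .46 .437 .06 135 .46 .437 .020 135
```

```text
t: 13.88
eef_pos: [0.5037, 0.2863, 0.1694]
orientation: [[0.003, -0.708, 0.706], [0.004, 0.706, 0.708], [-1.0, 0.0, 0.005]]
ft_force: [-0.5, 0.9, -1.2]
opening: 0.38
t 13.875 P [0.5037 0.2863 0.1694] J [ -2.7  28.9 -41.6  86.5  19.7  71.7  88.2] F [-0.5343  0.8977 -1.1871] op 0.3795165343018039
[0.46, 0.437, 0.165, 135.0] [ 0.002  0.005 -0.   ] [  4.9 137.4  75.9]
[0.46, 0.437, 0.06, 135.0] [ 0.002  0.005 -0.   ] [109.9 137.3  75.3]
[0.46, 0.437, 0.02, 135.0] [ 0.002  0.005 -0.   ] [149.9 137.3  75.1]
```

```bash
python3 -m crank '[0,0,0,0,45,25,-1, 0,0,0,0,92,50,-1, 0,0,0,4,137,75,-1, 0,0,0,50,137,75,-1, 0,0,0,95,137,75,-1, 0,0,0,125,137,75,-1, 0,0,0,125,137,75,-1]'; python3 tgt.py .46 .437 .020 135
```

```text
t: 14.75
eef_pos: [0.456, 0.4315, 0.0375]
orientation: [[-0.008, -0.708, 0.706], [-0.006, 0.706, 0.708], [-1.0, 0.001, -0.01]]
ft_force: [0.0, -0.6, 0.0]
opening: 0.386
t 14.75 P [0.456  0.4315 0.0375] J [-21.2  42.1 -37.7  85.6  27.4  62.3  70.3] F [ 0.0395 -0.5896  0.0468] op 0.38565127100443136
[0.46, 0.437, 0.02, 135.0] [ 0.002 -0.01  -0.001] [17.5  1.1  6.9]
```

```bash
python3 -m crank '[0,0,0,8,0,0,-1, 0,0,0,14,0,0,-1, 0,0,0,18,0,0,-1, 0,0,0,18,0,0,-1]'; python3 -c "
from h import *
snap('side','d1.png')"; python3 tgt.py
```

```text
t: 15.25
eef_pos: [0.4584, 0.4343, 0.024]
orientation: [[-0.001, -0.708, 0.706], [0.0, 0.706, 0.708], [-1.0, 0.001, -0.0]]
ft_force: [0.2, -0.4, -1.4]
opening: 0.383
t 15.3 P [0.4585 0.4345 0.0242] J [-21.5  43.  -37.2  86.1  28.2  60.5  69.7] F [-0.099   0.2865 -0.6409] op 0.3836833932584766
```

View pics/d1.png

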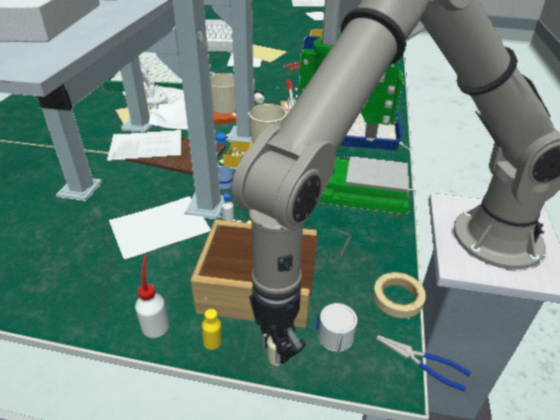

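```bash
python3 -m crank '[0,0,0,2,0,0,-1, 0,0,0,4,0,0,-1, 0,0,0,4,0,0,-1]'; python3 -m crank '[0,0,0,2,0,0,-1, 0,0,0,2,0,0,-1]'
```

```text
t: 15.68
eef_pos: [0.4583, 0.4342, 0.0197]
orientation: [[-0.002, -0.708, 0.706], [0.0, 0.706, 0.708], [-1.0, 0.001, -0.001]]
ft_force: [0.2, 0.4, -0.6]
opening: 0.382
t: 15.92
eef_pos: [0.4586, 0.4346, 0.0189]
orientation: [[-0.001, -0.708, 0.706], [0.001, 0.706, 0.708], [-1.0, 0.001, 0.0]]
ft_force: [-1.6, -1.1, 4.3]
opening: 0.384
```

Contact force is 4.3 N, so the foot is on the bench. Release and rise.

```bash
python3 -m crank '[0,0,0,-1,0,0,0, 0,0,0,-1,0,0,0.5, 0,0,0,-1,0,0,0.5, 0,0,0,-40,0,0,0.5, 0,0,0,-100,0,0,0.5, 0,0,0,-160,0,0,0.5, 0,0,0,-200,0,0,0.2, 0,0,0,-200,0,0,0]'; python3 -c "
from h import *
snap('side','d2.png');snap('wrist','w12.png')"; python3 tgt.py
```

```text
t: 16.92
eef_pos: [0.4597, 0.4367, 0.2226]
orientation: [[0.005, -0.708, 0.706], [0.007, 0.706, 0.708], [-1.0, 0.002, 0.008]]
ft_force: [-0.0, 0.8, 0.2]
opening: 0.498
t 17.025 P [0.4586 0.4341 0.2177] J [-20.3  33.6 -41.6  72.5  21.7  81.7  75. ] F [ 0.4016 -0.5342 -0.2412] op 0.5000223372254549
```

View pics/d2.png

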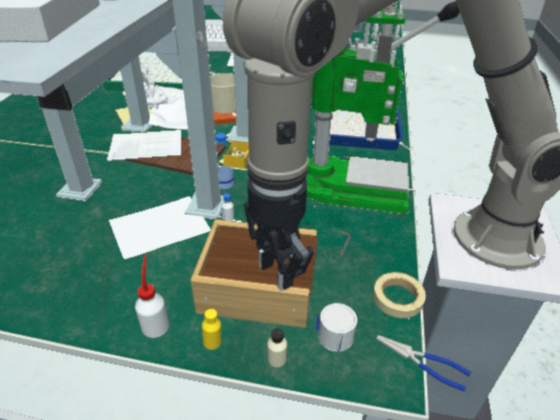

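View pics/w12.png

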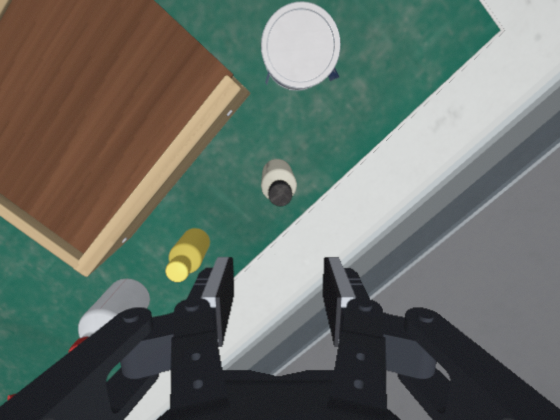

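```bash
python3 tgt.py .586 .273 .2 2.7 .586 .273 .11 2.7
```

```text
t 17.025 P [0.4586 0.4341 0.2177] J [-20.3  33.6 -41.6  72.5  21.7  81.7  75. ] F [ 0.4016 -0.5342 -0.2412] op 0.5000223372254549
[0.586, 0.273, 0.2, 2.7] [ 2.31  -0.001  0.   ] [  17.5 -204.   -24.1]
[0.586, 0.273, 0.11, 2.7] [ 2.31  -0.001  0.   ] [ 107.5 -204.1  -24. ]
```

```bash
python3 -m crank '[0.17,0,0,0,-20,-3,-1, 0.35,0,0,0,-40,-6,-1, 0.52,0,0,0,-65,-8,-1, 0.7,0,0,0,-90,-10,-1, 0.87,0,0,0,-115,-13,-1, 1.05,0,0,0,-140,-16,-1, 1.22,0,0,5,-165,-19,-1, 1.4,0,0,10,-185,-22,-1, 1.57,0,0,15,-204,-24,-1, 1.74,0,0,17,-204,-24,-1]'; python3 tgt.py .586 .273 .2 2.7 .586 .273 .105 2.7
```

```text
t: 18.27
eef_pos: [0.5866, 0.2693, 0.1971]
orientation: [[-0.005, 0.821, 0.571], [-0.004, 0.571, -0.821], [-1.0, -0.007, 0.0]]
ft_force: [-0.8, -0.1, 0.3]
opening: 0.001
t 18.275 P [0.5866 0.2693 0.1971] J [-15.1  31.8 -18.4  72.    9.9  78.    1.8] F [-0.7603 -0.1408  0.3005] op 0.0011311683027076223
[0.586, 0.273, 0.2, 2.7] [0.56  0.002 0.007] [-2.9  1.6 -3.4]
[0.586, 0.273, 0.105, 2.7] [0.56  0.002 0.007] [92.1  2.3 -3.4]
```

```bash
python3 -m crank '[0.17,0,0,20,0,-3,-1, 0.35,0,0,40,1,-3,-1, 0.5,0,0,65,2,-3,-1, 0.57,0,0,85,2,-3,-1, 0.57,0,0,92,2,-3,-1, 0.57,0,0,92,2,-3,-1]'; python3 tgt.py .586 .273 .09 2.7
```

```text
t: 19.02
eef_pos: [0.5851, 0.2763, 0.1072]
orientation: [[-0.004, 0.999, 0.048], [-0.001, 0.048, -0.999], [-1.0, -0.004, 0.001]]
ft_force: [-0.9, 0.1, 0.3]
opening: 0.002
t 19.025 P [0.5851 0.2763 0.1072] J [-19.5  34.8 -11.5  79.3   7.   66.8 -29. ] F [-0.8835  0.1201  0.3137] op 0.0024314028827641036
[0.586, 0.273, 0.09, 2.7] [0.001 0.001 0.004] [17.2  0.8  3.4]
```

Down to contact.

```bash
python3 -m crank '[0,0,0,7,0,2,-1, 0,0,0,13,0,3,-1, 0,0,0,15,0,3,-1, 0,0,0,17,0,3,-1, 0,0,0,17,0,3,-1]'; python3 -m crank '[0,0,0,2,0,0,-1, 0,0,0,3,0,0,-1, 0,0,0,3,0,0,-1]'
```

```text
t: 19.65
eef_pos: [0.586, 0.274, 0.0917]
orientation: [[-0.001, 0.999, 0.048], [0.001, 0.048, -0.999], [-1.0, -0.001, -0.001]]
ft_force: [-0.2, -0.5, -0.1]
opening: 0.004
t: 20.02
eef_pos: [0.5864, 0.2742, 0.0902]
orientation: [[0.0, 0.999, 0.047], [0.001, 0.047, -0.999], [-1.0, 0.0, -0.001]]
ft_force: [-0.3, -1.0, 6.5]
opening: 0.001
```

```bash
python3 -m crank '[0,0,0,2,0,0,-1, 0,0,0,4,0,0,-1, 0,0,0,4,0,0,-1, 0,0,0,4,-8,0,-1, 0,0,0,4,-18,0,-1, 0,0,0,4,-28,0,-1]'; python3 tgt.py
```

```text
t: 20.78
eef_pos: [0.5636, 0.2731, 0.0901]
orientation: [[0.012, 0.999, 0.046], [0.004, 0.046, -0.999], [-1.0, 0.012, -0.003]]
ft_force: [2.4, -1.9, 12.1]
opening: 0.0
t 20.775 P [0.5636 0.2731 0.0901] J [-19.7  32.8 -11.6  85.3   7.3  61.9 -30.3] F [ 2.3877 -1.8712 12.1346] op 0.000266281141719919
```

```bash
python3 -m crank '[0,0,0,0,-12,0,-1, 0,0,0,0,-24,0,-1, 0,0,0,0,-36,0,-1, 0,0,0,0,-48,0,-1, 0,0,0,0,-60,0,-1, 0,0,0,0,-72,0,-1, 0,0,0,0,-84,0,-1, 0,0,0,0,-94,0,-1]'; python3 tgt.py; python3 -c "
from h import *
snap('wrist','w13.png');snap('side','d3.png')"
```

```text
t: 21.78
eef_pos: [0.47, 0.2685, 0.09]
orientation: [[0.012, 0.999, 0.046], [0.004, 0.046, -0.999], [-1.0, 0.012, -0.003]]
ft_force: [3.4, -2.9, 15.8]
opening: -0.0
t 21.775 P [0.47   0.2685 0.09  ] J [-21.7  24.  -13.1  99.6   6.6  56.4 -34.6] F [ 3.3924 -2.9472 15.8413] op -0.0003862856939845271
```

View pics/w13.png

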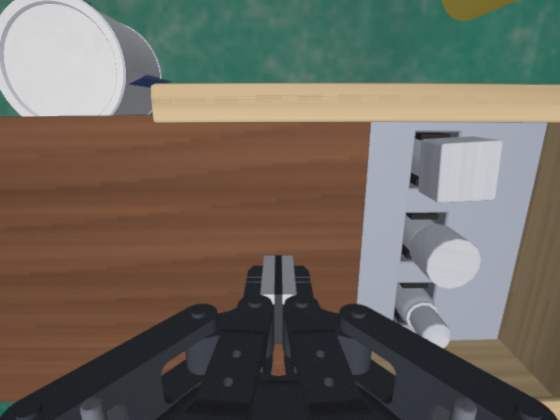

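View pics/d3.png

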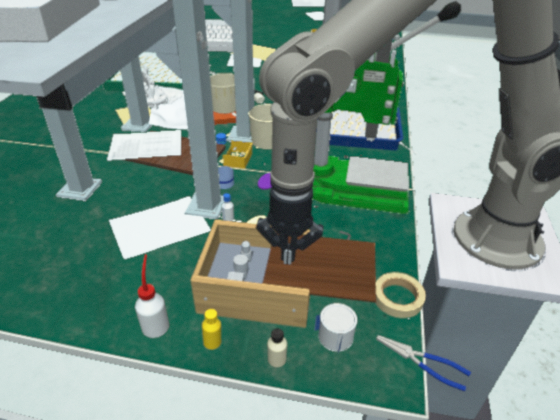

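```bash
python3 -m crank '[0,0,0,0,-6,0,-1, 0,0,0,0,-10,0,-1, 0,0,0,0,-14,0,-1, 0,0,0,0,-17,0,-1, 0,0,0,0,-17,0,-1]'; python3 tgt.py; python3 -c "
from h import *
im,w=snap('wrist','w14.png')"
```

```text
t: 22.5
eef_pos: [0.4558, 0.2687, 0.09]
orientation: [[0.017, 0.999, 0.045], [0.006, 0.045, -0.999], [-1.0, 0.017, -0.006]]
ft_force: [7.0, -1.2, 10.4]
opening: -0.001
t 22.5 P [0.4558 0.2687 0.09  ] J [-22.1  22.6 -13.3 101.8   6.5  55.4 -35.5] F [ 7.0348 -1.236  10.4441] op -0.0008844509260528762
```

View pics/w14.png

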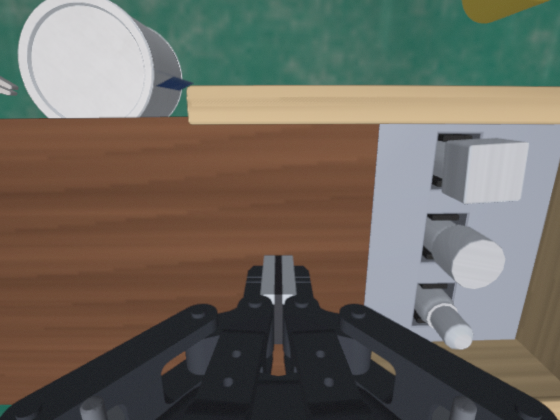

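```bash
python3 - <<'E'
from h import *
w=env.camera_info('wrist')
C=np.array([.5265,.2698]);c,s=np.cos(np.radians(2.7)),np.sin(np.radians(2.7))
f=lambda p:((p[:,:2]-C)@np.array([[c,-s],[s,c]]))
print('edge case xy',f(onz(w,[(376,150),(372,220),(367,300)],.09)))
print('lip front end',f(onz(w,[(190,105)],.097)),'rear wall inner',f(onz(w,[(557,130)],.09)))
P=onz(w,[(444,143),(519,141),(523,196),(459,200)],.076);print('sq top',P,f(P), P.mean(0))
e=P[1]-P[0];print(np.degrees(np.arctan2(e[1],e[0])));e=P[2]-P[3];print(np.degrees(np.arctan2(e[1],e[0])));e=P[0]-P[3];print(np.degrees(np.arctan2(e[1],e[0])));e=P[1]-P[2];print(np.degrees(np.arctan2(e[1],e[0])))
E
python3 -m crank '[0,0,0,-20,5,0,-1, 0,0,0,-60,30,0,-1, 0,0,0,-110,70,-20,-1, 0,0,0,-130,80,-40,-0.2, 0,0,0,-130,80,-40,-0.2]';python3 tgt.py;python3 -c "
from h import *
im,w=snap('wrist','w15.png')"
```

```text
edge case xy [[-0.0292  0.0614]
 [-0.0283  0.0292]
 [-0.0272 -0.0134]]
lip front end [[-0.1066  0.0801]] rear wall inner [[0.0503 0.0701]]
sq top [[0.5313 0.3331 0.076 ]
 [0.568  0.3358 0.076 ]
 [0.5773 0.3088 0.076 ]
 [0.5445 0.3053 0.076 ]] [[0.0078 0.063 ]
 [0.0446 0.064 ]
 [0.0526 0.0365]
 [0.0197 0.0346]] [0.5553 0.3207 0.076 ]
4.291984639877752
6.027815757936369
115.43144176319404
108.99184529215881
t: 23.18
eef_pos: [0.5264, 0.3139, 0.2169]
orientation: [[0.003, 0.999, 0.05], [0.005, 0.05, -0.999], [-1.0, 0.003, -0.005]]
ft_force: [-0.1, -0.4, -0.2]
opening: 0.4
t 23.175 P [0.5264 0.3139 0.2169] J [-23.5  26.2 -13.2  77.2   5.8  77.  -33.9] F [-0.0633 -0.3582 -0.1986] op 0.40001444374064976
```

View pics/w15.png

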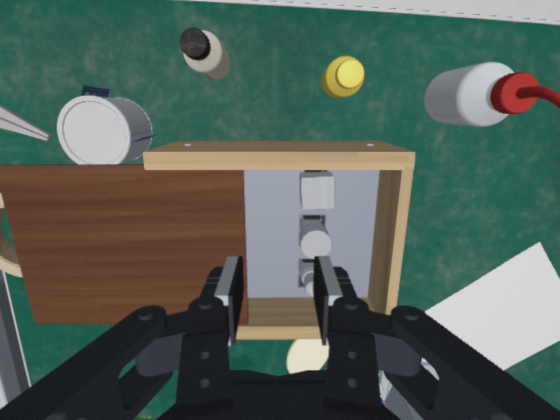

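```bash
python3 - <<'E'
from h import *
a=cv2.imread('pics/w15.png')
cv2.imwrite('pics/w15c.png',cv2.resize(a[130:310,230:430],None,fx=3.3,fy=3.3,interpolation=cv2.INTER_CUBIC))
E
```

```text
(no output)
```

View pics/w15c.png

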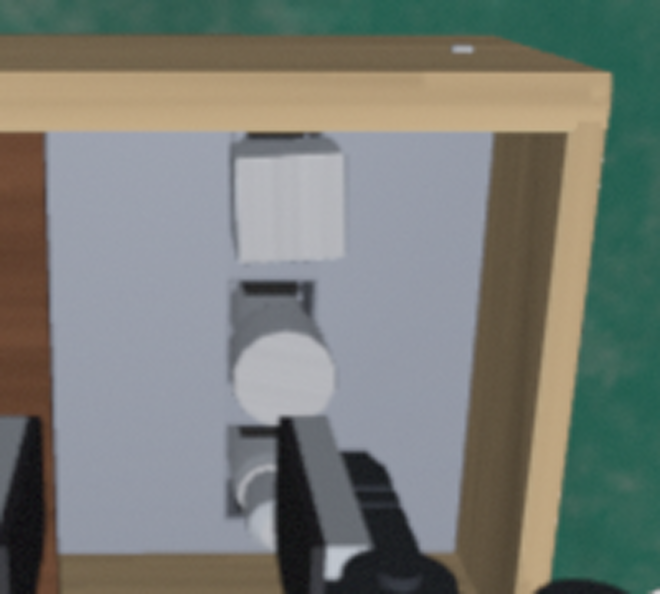

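The crop shows the square head at wrist (318,190), in the hole nearest the left wall (case +y). The wide round head is at (316,242) and the slim one is below it. I'll measure the square head.

```bash
python3 - <<'E'
from h import *
w=env.camera_info('wrist')
P=onz(w,np.array([(236,158),(343,153),(345,257),(240,262)])/3.3+[230,130],.076)[:,:2];print(P,P.mean(0))
for a,b in((0,1),(3,2),(3,0),(2,1)):
    e=P[b]-P[a];print(np.degrees(np.arctan2(e[1],e[0])),np.linalg.norm(e))
Q=onz(w,np.array([(284,380)])/3.3+[230,130],.076)[:,:2];print('round',Q)
C=np.array([.5265,.2698]);c,s=np.cos(np.radians(2.7)),np.sin(np.radians(2.7))
print('expected sq',C+[c*.035-s*.05,s*.035+c*.05])
print('pad cm',onz(w,[(308,358)],.008))
x,y=P.mean(0)
E
python3 tgt.py .5583 .3205 .14 3 .5583 .3205 .046 3
```

```text
[[0.5433 0.3304]
 [0.5715 0.3332]
 [0.5749 0.3045]
 [0.5464 0.3017]] [0.559  0.3175]
5.560365762167627 0.028306887233631145
5.673461471514217 0.028608303447346498
96.17383394647456 0.028900490438118057
96.77353421289342 0.0288488308327537
round [[0.5613 0.2675]]
expected sq [0.5591 0.3214]
pad cm [[0.5743 0.0776 0.008 ]]
t 23.225 P [0.5251 0.3117 0.2149] J [-23.5  26.2 -13.2  77.5   5.9  77.  -33.9] F [ 0.1305 -0.1431 -0.4572] op 0.39850468340008766
[0.5583, 0.3205, 0.14, 3.0] [-0.003 -0.001  0.001] [74.8 33.6 -7. ]
[0.5583, 0.3205, 0.046, 3.0] [-0.003 -0.001  0.001] [168.8  33.7  -6.9]
```

```bash
python3 -m crank '[-0.055,0,0,40,18,-4,0.3, -0.055,0,0,75,34,-6,0.3, -0.055,0,0,110,34,-6,0.3, -0.055,0,0,130,34,-6,0.3, -0.055,0,0,130,34,-6,0.3]'; python3 tgt.py .559 .3195 .042 6;python3 -c "
from h import *
im,w=snap('wrist','w16.png')"
```

```text
t: 23.85
eef_pos: [0.5558, 0.3157, 0.0809]
orientation: [[-0.009, 0.995, 0.102], [-0.005, 0.102, -0.995], [-1.0, -0.009, 0.004]]
ft_force: [0.0, -0.2, 1.1]
opening: 0.65
t 23.85 P [0.5558 0.3157 0.0809] J [-23.1  35.7 -12.6  82.    8.1  63.8 -31.2] F [ 0.028  -0.1617  1.0695] op 0.6499274743393315
[0.559, 0.3195, 0.042, 6.0] [-0.003  0.004  0.009] [38.9  3.9 -3.6]
```

View pics/w16.png

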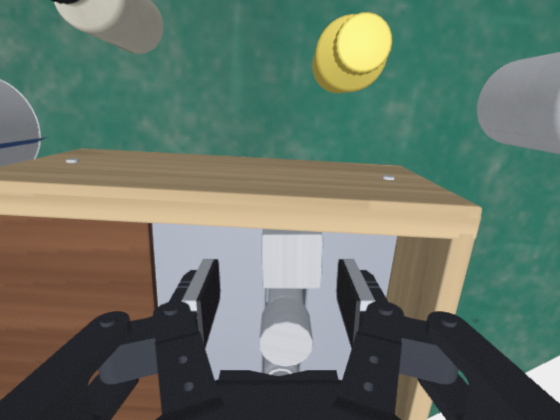

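```bash
python3 - <<'E'
from h import *
w=env.camera_info('wrist')
P=onz(w,[(263,235),(321,237),(321,287),(263,287)],.076)[:,:2];print(P,P.mean(0))
o=env.get_obs();print(o['orientation'].T@(np.r_[P.mean(0),.06]-o['eef_pos'])*1000)
E
```

```text
[[0.5469 0.3331]
 [0.5753 0.335 ]
 [0.5792 0.3074]
 [0.5494 0.3043]] [0.5627 0.3199]
[22.9636  5.8839 -2.5438]
```

```bash
python3 -m crank '[0,0,0,12,5,-3.5,0.3, 0,0,0,24,5,-3.5,0.3, 0,0,0,34,5,-3.5,0.3, 0,0,0,36,5,-3.5,0.3, 0,0,0,36,5,-3.5,0.3]'; python3 tgt.py .561 .3195 .042 6
```

```text
t: 24.52
eef_pos: [0.5634, 0.3227, 0.0486]
orientation: [[-0.001, 0.995, 0.102], [0.0, 0.102, -0.995], [-1.0, -0.001, -0.0]]
ft_force: [-0.5, -0.0, 1.3]
opening: 0.651
t 24.525 P [0.5634 0.3227 0.0486] J [-23.5  38.3 -12.3  82.4   8.7  60.3 -31.6] F [-0.5165 -0.0107  1.2738] op 0.651208911893795
[0.561, 0.3195, 0.042, 6.0] [-0.002 -0.     0.001] [ 6.6 -2.7  2.9]
```

```bash
python3 -m crank '[0,0,0,4,-2,2,0.3, 0,0,0,6,-2,2.5,0.3, 0,0,0,6,-2,2.5,0, 0,0,0,6,-2,2.5,-1, 0,0,0,6,-2,2.5,-1, 0,0,0,6,-2,2.5,-1]' 60; python3 tgt.py .561 .3195 .042 6;python3 -c "
from h import *
im,w=snap('wrist','w17.png')"
```

```text
t: 25.28
eef_pos: [0.5619, 0.3201, 0.043]
orientation: [[-0.001, 0.995, 0.102], [0.001, 0.102, -0.995], [-1.0, -0.001, -0.001]]
ft_force: [0.3, -0.3, 1.3]
opening: 0.341
t 25.275 P [0.5619 0.3201 0.043 ] J [-23.3  38.3 -12.3  83.2   8.8  59.4 -31.6] F [ 0.321  -0.2617  1.3243] op 0.3411277531059709
[0.561, 0.3195, 0.042, 6.0] [-0.002 -0.001  0.001] [ 1.  -1.   0.5]
```

View pics/w17.png

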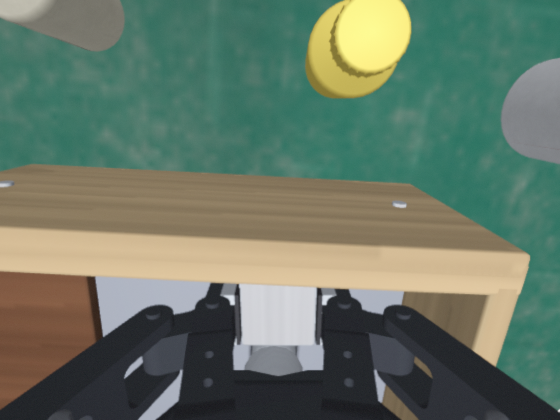

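```bash
python3 -m crank '[0,0,0,-6,0,0,-1, 0,0,0,-14,0,0,-1, 0,0,0,-25,0,0,-1, 0,0,0,-38,0,0,-1, 0,0,0,-55,0,0,-1, 0,0,0,-80,0,0,-1, 0,0,0,-110,0,0,-1, 0,0,0,-110,0,0,-1]' 60; python3 tgt.py;python3 -c "
from h import *
im,w=snap('wrist','w18.png');snap('scene','s3.png')"
```

```text
t: 26.32
eef_pos: [0.564, 0.3217, 0.1576]
orientation: [[0.006, 0.995, 0.102], [0.005, 0.102, -0.995], [-1.0, 0.007, -0.005]]
ft_force: [0.2, 0.8, -1.4]
opening: 0.343
t 26.325 P [0.564  0.3217 0.1576] J [-23.   32.4 -13.1  76.    7.3  71.9 -30.4] F [ 0.239   0.7721 -1.3694] op 0.34308966938513163
```

View pics/w18.png

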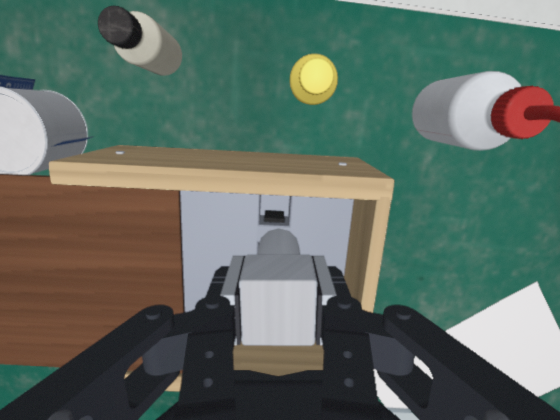

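View pics/s3.png

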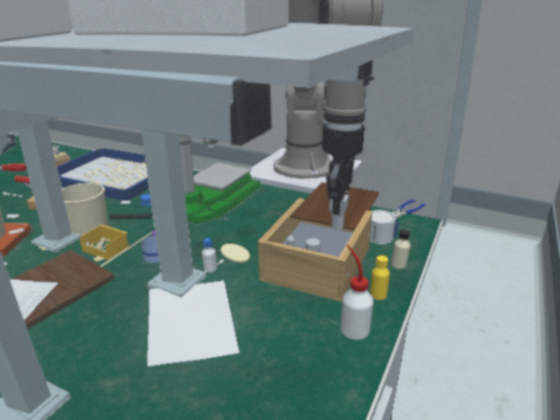

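```bash
python3 - <<'E'
from h import *
I={n:env.camera_info(n) for n in('scene','side')}
im=cv2.imread('pics/s3.png');hsv=cv2.cvtColor(im,cv2.COLOR_BGR2HSV)
m=cv2.inRange(hsv,(15,40,150),(40,255,255));k,l,st,c=cv2.connectedComponentsWithStats(m);L=l[253,235]
ct=max(cv2.findContours((l==L).astype(np.uint8),0,1)[0],key=len).reshape(-1,2)
print(cv2.fitEllipse((onz(I['scene'],ct,.008)[:,:2]*1000).astype(np.float32)))
E
python3 tgt.py .577 .085 .165 60 .577 .085 .06 60 .577 .085 .042 60
```

```text
((-107780.640625, 111967.0546875), (804254.875, 1579304.375), 116.25213623046875)
t 26.425 P [0.5617 0.3199 0.1532] J [-23.   32.6 -13.   76.3   7.3  71.9 -30.4] F [-0.2766 -0.1862 -2.094 ] op 0.3431128059728809
[0.577, 0.085, 0.165, 60.0] [-0.945 -0.001  0.   ] [-12.   -8.8 235.3]
[0.577, 0.085, 0.06, 60.0] [-0.945 -0.001  0.   ] [ 93.   -8.8 235.3]
[0.577, 0.085, 0.042, 60.0] [-0.945 -0.001  0.   ] [111.   -8.7 235.4]
```

```bash
python3 -m crank '[-0.1,0,0,-12,-1,35,-1, -0.25,0,0,-15,-2,75,-1, -0.4,0,0,-15,-4,115,-1, -0.55,0,0,-15,-6,155,-1, -0.7,0,0,-13,-8,195,-1, -0.85,0,0,-12,-9,225,-1, -0.945,0,0,-12,-9,235,-1, -0.945,0,0,30,-9,235,-1, -0.945,0,0,60,-9,235,-1, -0.945,0,0,60,-9,235,-1]'; python3 tgt.py .577 .085 .042 60;python3 -c "
from h import *
snap('side','d4.png');snap('scene','s4.png');snap('wrist','w19.png')"
```

```text
t: 27.68
eef_pos: [0.573, 0.0842, 0.0885]
orientation: [[-0.011, 0.5, 0.866], [-0.001, 0.866, -0.5], [-1.0, -0.007, -0.009]]
ft_force: [-0.2, 1.2, -0.3]
opening: 0.339
t 27.675 P [0.573  0.0842 0.0885] J [  4.9  29.9 -21.1  91.9  11.7  61.1  40.5] F [-0.2089  1.1625 -0.3447] op 0.33911760919745076
[0.577, 0.085, 0.042, 60.0] [ 0.    -0.009  0.007] [46.4  3.   3.5]
```

View pics/s4.png

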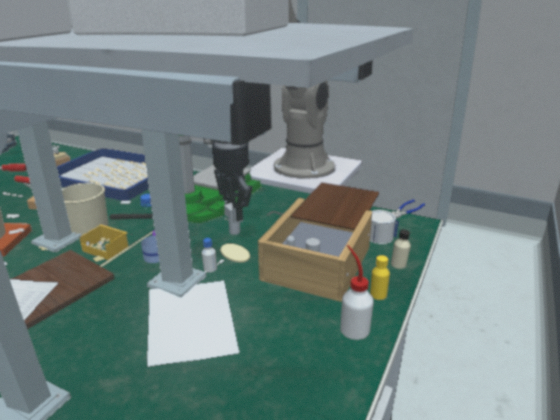

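View pics/d4.png

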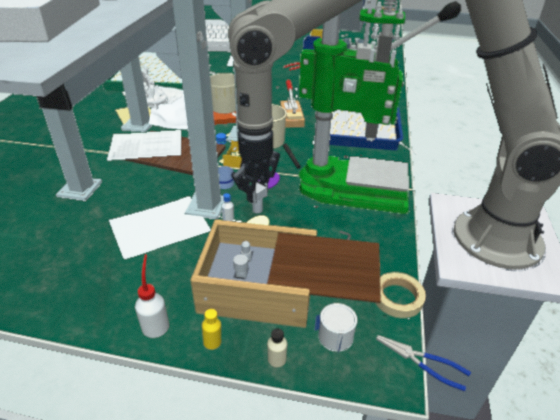

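View pics/w19.png

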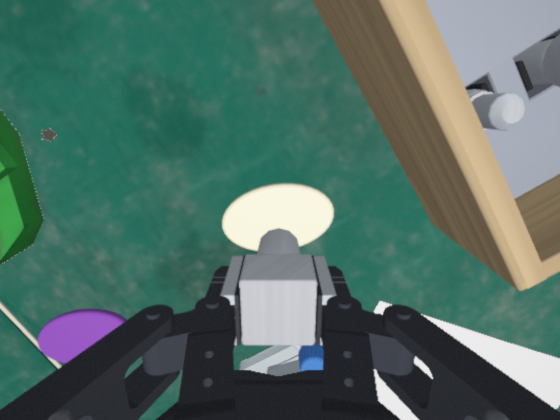

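```bash
python3 - <<'E'
from h import *
im=cv2.imread('pics/w19.png');w=env.camera_info('wrist');o=env.get_obs()
hsv=cv2.cvtColor(im,cv2.COLOR_BGR2HSV);print(hsv[205,278])
m=cv2.inRange(hsv,(15,25,200),(40,120,255));k,l,st,c=cv2.connectedComponentsWithStats(m);L=l[205,278];print(st[L])
ct=max(cv2.findContours((l==L).astype(np.uint8),0,1)[0],key=len).reshape(-1,2)
# keep outer arc: drop points near die
ct=np.array([p for p in cv2.convexHull(ct).reshape(-1,2) if not(245<p[0]<310 and p[1]>225)])
P=onz(w,ct,.008)[:,:2]
E=cv2.fitEllipse((P*1000).astype(np.float32));print(E)
print('off',o['orientation'].T@(np.r_[np.array(E[0])/1000,.042]-o['eef_pos'])*1000,o['eef_pos'])
E
```

```text
[ 28  25 249]
[ 223  185  110   66 4413]
((577.728515625, 84.75333404541016), (50.74034881591797, 82.10887145996094), 159.46014404296875)
off [51.5412 -0.7301  0.6057] [0.5776 0.0856 0.0935]
```

```bash
python3 -m crank '[0,0,0,15,0,0.5,-1, 0,0,0,30,-0.5,0.5,-1, 0,0,0,40,-0.5,0.5,-1, 0,0,0,46,-0.5,0.5,-1, 0,0,0,48,-0.5,0.5,-1, 0,0,0,48,-0.5,0.5,-1]'; python3 -m crank '[0,0,0,2,0,0,-1, 0,0,0,3,0,0,-1, 0,0,0,3,0,0,-1]'
```

```text
t: 28.58
eef_pos: [0.5772, 0.0847, 0.0448]
orientation: [[-0.001, 0.5, 0.866], [0.001, 0.866, -0.5], [-1.0, 0.0, -0.001]]
ft_force: [-0.5, 0.3, -1.3]
opening: 0.341
t: 28.95
eef_pos: [0.5769, 0.0846, 0.0416]
orientation: [[-0.001, 0.5, 0.866], [0.0, 0.866, -0.5], [-1.0, -0.0, -0.001]]
ft_force: [-1.1, -1.1, -0.9]
opening: 0.345
```

```bash
python3 -m crank '[0,0,0,1.5,0,0,-1, 0,0,0,1.5,0,0,-1]'; python3 -m crank '[0,0,0,1.5,0,0,-1, 0,0,0,1.5,0,0,-1]'
```

```text
t: 29.2
eef_pos: [0.5772, 0.0847, 0.041]
orientation: [[-0.001, 0.5, 0.866], [0.0, 0.866, -0.5], [-1.0, -0.0, -0.001]]
ft_force: [-1.1, -0.6, 4.6]
opening: 0.341
t: 29.45
eef_pos: [0.5773, 0.0847, 0.041]
orientation: [[-0.0, 0.5, 0.866], [-0.0, 0.866, -0.5], [-1.0, -0.0, -0.0]]
ft_force: [-4.2, -1.9, 11.5]
opening: 0.345
```

```bash
python3 -m crank '[0,0,0,-2,0,0,-1, 0,0,0,-2,0,0,-0.2, 0,0,0,-2,0,0,0.1, 0,0,0,-2,0,0,0.2, 0,0,0,-2,0,0,0.2, 0,0,0,-25,0,0,0.2, 0,0,0,-70,0,0,0.2, 0,0,0,-130,0,0,0.2, 0,0,0,-170,0,0,0.2, 0,0,0,-170,0,0,0.2]' 20; python3 tgt.py;python3 -c "
from h import *
snap('side','d5.png');snap('wrist','w20.png');snap('scene','s5.png')
print(onz(env.camera_info('wrist'),[(0,0)],0)*0)"
```

```text
t: 30.7
eef_pos: [0.5798, 0.0855, 0.2132]
orientation: [[0.008, 0.5, 0.866], [0.002, 0.866, -0.5], [-1.0, 0.006, 0.006]]
ft_force: [0.1, -0.3, -1.0]
opening: 0.596
t 30.7 P [0.5798 0.0855 0.2132] J [  5.6  24.  -22.4  82.2   9.2  75.1  42.7] F [ 0.0571 -0.268  -0.9533] op 0.5958177298411722
[[ 0. -0.  0.]]
```

View pics/w20.png

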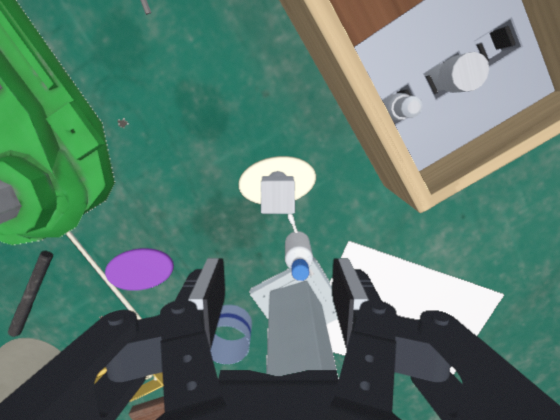

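View pics/d5.png

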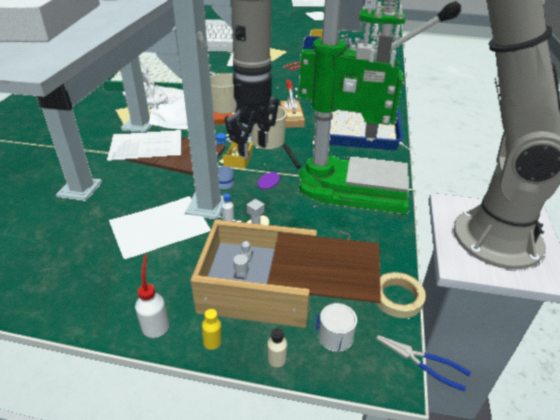

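View pics/s5.png

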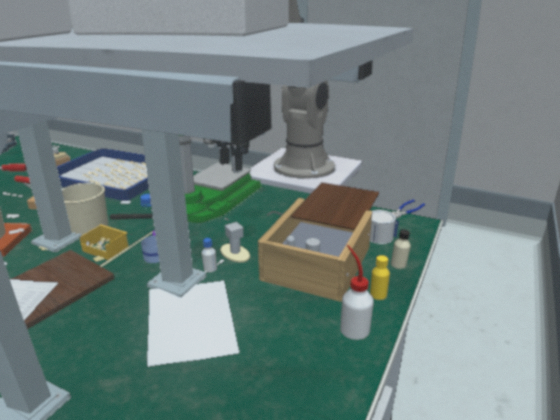

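The die stands upright on the pad (scene 235,240; wrist 278,195). The other dies are seated, the cover is open, and the bottle (side 277,350) is upright. One numeric check, then I hand in.

```bash
python3 - <<'E'
from h import *
w=env.camera_info('wrist');s=env.camera_info('scene');d=env.camera_info('side')
h=onz(w,[(278,196)],.074)[0,:2];sh=onz(s,[(235,228)],.0735);print('head',h,'scene',sh,'side',onz(d,[(255,206)],.074))
a=np.radians(-21);R=np.array([[np.cos(a),-np.sin(a)],[np.sin(a),np.cos(a)]])
print('in pad',R.T@(h-[.5777,.0848]))
print('cover rear edge side',onz(d,[(276,236),(270,284)],.09)[:,:2])
print('die proj foot/top scene',proj(s,[(.577,.085,.008),(.577,.085,.074)]))
o=env.get_obs();print(o['qvel'],o['ft_force'])
env.job_done()
E
```

```text
head [0.5726 0.0859] scene [[0.5823 0.0923 0.0735]] side [[0.5764 0.0942 0.074 ]]
in pad [-0.0051 -0.0008]
cover rear edge side [[0.5048 0.2029]
 [0.4893 0.3355]]
die proj foot/top scene [[234.891  251.3385]
 [233.4737 226.0514]]
[ 0.0194  0.8886  0.2666  1.0842 -0.1224  0.0748 -0.0949] [ 0.1257  0.3392 -0.6966]
the job is handed in; nothing more can be done
```

The job is handed in at about 31 s of the 64 s, with every step carried out; handing in gives no verdict. I moved the cream bottle from the cover to the bench left of the case. I pressed on the cover with shut fingers and dragged it until the force rose at its stop. Then I pulled the square-headed die straight up from the left hole (case +y), stood it on the cream oval pad, let go and raised the gripper clear.

**Last checks**
- **Die on the pad:** it looks upright. The wrist view puts its head about 5 mm from the pad centre. The scene and side views place the head 5–10 mm from that reading, so the views disagree, but all three keep it within the allowed area.
- **Cover:** right after the drag, its rear edge was at case x of about -29 mm, against -30 mm for fully open. In the last side view it still looks fully open.
- **Other items:** the bottle stands upright, the round and slim dies are still seated, and the tin and dropper look undisturbed. I did not measure those after the job, and I did not check the hex key separately at the end.

**Problem on the way:** while trying to see the press from above, one arm move pushed joint 6 to 116.50° against its 116.49° limit. The wrist force reading was about 58 N at that moment, and I backed off in the next move. Joints 2 and 3 also ran up to their limits while I was finding a way past the press; joint 3 read 74.434° against its 74.43° limit.

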